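# Square up a stack of circuit boards in the squaring tray

### The arm

A 7-joint arm with a two-finger parallel gripper is mounted at the origin on the work surface. World frame = base frame: x ahead of the robot, y to its left, z up, the work surface at z = 0. Lengths are in mm, angles in rad, forces in N, time in s.
With the tool pointing down it reaches from about 400 to 875 mm from the base axis. Payload 4.4 kg.
Tool frame: the origin (TCP) lies between the finger pads, 19 mm behind the fingertips; this is the grasp point; z points along the fingers, y is the line along which they close (so a half turn about z gives the same grasp; the last joint's range is limited). The gripper opens to 85 mm and grips with 20 to 120 N. Pads are 22 mm wide; open, the fingers measure 114 mm over their backs; the gripper's body (76 mm by 85 mm) begins 54 mm behind the grasp point. The pads swing forward as they close: fully open they stand 13 mm farther back than shut.
Start: joints at [-1.374, 0.628, 0.038, 1.517, -0.027, 0.996, -0.02], TCP at [168.836, 627.704, 250.013] pointing down, gripper open.
Joint ranges: [-3.06, 3.06], [-0.37, 2.12], [-1.25, 1.32], [0.18, 2.47], [-1.1, 4.24], [0.23, 1.98], [-2.94, 2.94]. Speed limits (rad/s): [2.57, 2.57, 3.14, 3.14, 3.14, 3.14, 3.14].

### API

Orientations are given as [roll, pitch, yaw] about the fixed x, y, z axes, in that order (R = Rz(yaw) Ry(pitch) Rx(roll)).
In Python, from cell import sensors, get_image, ctrl gives the robot as it stands.
- The arm moves only by the tool send_rows, never from a script. Its argument "series" is a list of rows, each a list of 3 entries, a list of its own where there are three numbers: the finger opening in mm, from 0 to 85.4, then the shift along the world's x, y, z in units of 60 mm (1.0 is 60 mm), then the turn, a rotation vector about the world's x, y, z in units of 5 degrees (1.0 is 5 degrees). A call has 1 to 8 rows; each row shifts and turns the commanded pose from where the row before left it; what a row does not reach is not made up. A row lasts 1/8 s, in which the tool goes at most 62.5 mm and 10.7 degrees, less where a joint would pass 70% of its speed; a pose out of reach is approached as far as the arm can. A call is refused whole if a number of a shift passes 1 or a number of a turn 1, either way. A call with a gripper value outside its range is refused whole. The fingers move at their own pace and stop on an object; the grip force is fixed at half the most. Time passes only in rows, so rows that do not move let the fingers close. It gives the time, the measured TCP pose, the force, the opening and the grip force at its end, in the units of the state.
- sensors.read_state(): the state, without advancing time (a new reading comes with each control period).
- get_image(name): name is "scene" or "top" or "wrist"; returns a dict with "img" (384x512x3 uint8, red, green, blue), "depth" (384x512 float32, mm along the optical axis (not along the pixel's ray), 0 where there is no reading), "vfov" (degrees; the focal length in pixels is half the picture's height over the tangent of half this angle, whatever the lens; pixels are square), "cx", "cy" (the principal point, pixels), "world_to_cam" (4x4, takes a point from world to camera coordinates). Camera axes: x right, y down, z forward; pixel columns grow to the right and rows downward; lengths in mm; the calibration is good to about 2 mm. A picture is of the moment at which its call begins.
- ctrl.finish_job(): hands the job in; it is judged then, once.
The state is a dict: "clock": time; "qpos": joint angles; "qd": joint speeds; "tau": joint torques, N m; "eef_pos": TCP position; "tool_rot": TCP orientation; "force": force on the tool from outside, world axes, zero at the start; "torque": the same for the moment, N m; "width": finger opening in mm; "gripper_force": force on a finger pad.
Only numpy, scipy, OpenCV 4.12 (cv2) and the standard library are available. Lean on these libraries where they do the work, as an engineer would, in place of code of your own. Each camera call takes 0.05 s, during which the arm holds its last target. There are 200 camera calls.

### The job

Take the white tamping block by its slanted grip plate and with it sweep the three stray steel nuts off the bed of the squaring tray into the trough along its front. Then tap the stack of five circuit boards with the block until every board lies flush against both fences, and stand the block upright on the bench again, clear of the tray. Touch boards and nuts only with the block, and do not disturb the other things on the bench.

Things in the scene. Friction and masses are not known exactly. Their poses are not given: they have to be found in the camera images.
- tray: Squaring tray fixed to the bench: a flat grey bed slab 165 mm (x, -82.5 to +82.5) by 240 mm (y, -120 to +120), top 30 mm above the bench, with two aluminium fences at its far left corner and a trough along its front. Origin: on the bench under the bed's centre; x points roughly away from the robot, y left, z up. Right edge open.
- tray_pad (a point): Middle of the top of the 6 mm raised pad (70 x 50 mm) on which the stack lies, at (20, 67, 36) mm in the tray's frame. The boards overhang it all round, so their undersides are 6 mm above the bed and the block, held 2 to 4 mm over the bed, meets the bottom board too.
- tray_corner (a point): Inner corner of the two fences on the bed's top, at (70, 107, 30) mm in the tray's frame, same axes. Both fences stand 28 mm above the bed. The far fence (inner face x = 70) runs from y = 20 to 120; the left fence (inner face y = 107) runs from x = -10 to 70.
- tray_trough (a point): Middle of the floor of the open aluminium trough along the bed's front edge, at (-112.5, 0, 4) mm in the tray's frame. Trough: x = -142.5 to -82.5, y = -120 to 120, rim 24 mm above the bench, walls 3 mm; the bed's front edge, 26 mm above the trough's floor, is its back wall.
- block: White plastic tamping block, 300 g, standing on the bench left or right of the tray. Origin: centre of its underside; z up. Body 44 (x) by 90 (y) by 36 mm, flat upright faces. From its top rises a flat grip plate, 12 mm thick, 90 mm wide (y), 85 mm long, leaning 35 degrees from vertical towards -x: centre line from (8, 0, 34) mm along (-0.574, 0, 0.819).
- block_grip (a point): Point to grip: on the grip plate's centre line, at (-23.5, 0, 79) mm in the block's frame, same axes (z vertical). The plate reaches 30 mm farther up its slope. Grip it across its 12 mm thickness, the tool pointing down along the plate (90 mm wide the other way).
- board1: Bare green circuit board, 100 mm (x) by 80 mm (y) by 4 mm, 60 g, smooth, number 1 of five from the bottom of the untidy stack lying on the tray's pad near the fences. Origin: centre of its underside, 36 mm above the bench. When flush with both fences it lies at x = +20, y = +67 mm in the tray's frame, axes parallel to the tray's.
- board2: Bare green circuit board, 100 mm (x) by 80 mm (y) by 4 mm, 60 g, smooth, number 2 of five from the bottom of the untidy stack lying on the tray's pad near the fences. Origin: centre of its underside, 40 mm above the bench. When flush with both fences it lies at x = +20, y = +67 mm in the tray's frame, axes parallel to the tray's.
- board3: Bare green circuit board, 100 mm (x) by 80 mm (y) by 4 mm, 60 g, smooth, number 3 of five from the bottom of the untidy stack lying on the tray's pad near the fences. Origin: centre of its underside, 44 mm above the bench. When flush with both fences it lies at x = +20, y = +67 mm in the tray's frame, axes parallel to the tray's.
- board4: Bare green circuit board, 100 mm (x) by 80 mm (y) by 4 mm, 60 g, smooth, number 4 of five from the bottom of the untidy stack lying on the tray's pad near the fences. Origin: centre of its underside, 48 mm above the bench. When flush with both fences it lies at x = +20, y = +67 mm in the tray's frame, axes parallel to the tray's.
- board5: Bare green circuit board, 100 mm (x) by 80 mm (y) by 4 mm, 60 g, smooth, number 5 of five from the bottom of the untidy stack lying on the tray's pad near the fences. Origin: centre of its underside, 52 mm above the bench. When flush with both fences it lies at x = +20, y = +67 mm in the tray's frame, axes parallel to the tray's.
- nut1: Stray flat steel nut, 20 x 12 x 6 mm, 11 g, lying on the bed to the right of the stack. Origin: centre of its underside.
- nut2: Stray flat steel nut, 20 x 12 x 6 mm, 11 g, lying on the bed to the right of the stack. Origin: centre of its underside.
- nut3: Stray flat steel nut, 20 x 12 x 6 mm, 11 g, lying on the bed to the right of the stack. Origin: centre of its underside.
- housing1: Bystander: stepped green terminal housing, 50 x 35 x 48 mm, near the robot, left of the tray. Origin: centre of underside.
- housing2: Bystander: a like housing, beyond the tray.
- parts_box: Bystander: loose grey open box, 90 (x) x 120 (y) x 45 mm, left or right of the tray, where the block is not. Origin: centre of underside.
- screwdriver: Bystander: screwdriver 190 mm long lying beyond and to the left of the tray.
- spare_board: Bystander: one more such circuit board lying flat on the bench, near the robot, right of the tray; not part of the stack.
There are look-alikes about, which are no part of the job. There is more than one size of the block; the job needs the smaller.

How it is judged:
By the outcome, as a careful person would: the job done as asked, in the order asked, and still so for the second after the job is handed in, with the robot touching nothing.
It also fails if it takes over 64 s, if anything falls off the work surface, if the arm or the gripper's body presses on something with over 40 N, if the wrist force passes 120 N, or if a joint passes its speed limit or range.

## Working session

There is one attempt and no reset: what is moved stays moved. The work goes in short steps, Python scripts to look and compute and a tool call to move; the robot and the scene stay as the last step left them, time stands still between calls to the robot, and variables do not carry over. Pictures are saved under pics/ and viewed, at most 10 in all, crops included, and the job is handed in when it is done.

Besides the shell and the picture viewer there is one more tool, called after "Call:" by a JSON object that holds its "method" and its "body". send_rows: Moves the arm, as the interface text tells. Its arguments: {"type":"object","properties":{"series":{"type":"array"}},"required":["series"]}

```bash
mkdir -p pics; ls; cat > h.py <<'E'
import numpy as np,cv2
from cell import sensors,get_image,ctrl
def grab(n,fn=None):
    d=get_image(n)
    if fn: cv2.imwrite('pics/'+fn,cv2.cvtColor(d['img'],cv2.COLOR_RGB2BGR))
    np.savez('%s.npz'%n,**d)
    return d
def load(n): return dict(np.load('%s.npz'%n))
def F(d): return 192/np.tan(np.radians(float(d['vfov']))/2)
def cloud(d):
    f=F(d);v,u=np.mgrid[:384,:512];z=d['depth'].astype(float)
    P=np.stack([(u-d['cx'])/f*z,(v-d['cy'])/f*z,z],-1)
    T=np.linalg.inv(d['world_to_cam'])
    W=P@T[:3,:3].T+T[:3,3]; W[z<=0]=np.nan
    return W
def ray(d,u,v,h):
    f=F(d);T=np.linalg.inv(d['world_to_cam'])
    r=T[:3,:3]@np.array([(u-d['cx'])/f,(v-d['cy'])/f,1]);o=T[:3,3]
    return o+r*(h-o[2])/r[2]
def px(d,p):
    f=F(d);c=(d['world_to_cam']@np.append(p,1))[:3]
    return f*c[0]/c[2]+d['cx'],f*c[1]/c[2]+d['cy']
E
python3 - <<'E'
from h import *
for n in('top','scene'):
    d=grab(n,n+'0.png');T=np.linalg.inv(d['world_to_cam']);print(n,T[:3,3],T[:3,2],F(d),(d['depth']>0).mean())
s=sensors.read_state();print(s)
E
```

```text
pics
top [ 403.83512634   22.78450777 1294.15124063] [ 0.04509606 -0.00473331 -0.99897144] 453.2393846808134 0.9957122802734375
scene [907.42282191 337.73027148 751.47720077] [-0.51573288 -0.3770322  -0.76932848] 349.1729406858702 0.9959157307942709
{'clock': 0.1, 'qpos': array([-1.37378142,  0.62920558,  0.03849514,  1.51827067, -0.02700707,
        0.99629313, -0.0200375 ]), 'qd': array([-0.00098775, -0.00260808,  0.00014099, -0.00366873, -0.00031737,
       -0.0012664 , -0.00094731]), 'tau': array([ 3.36763740e-03, -5.64534688e+01,  1.22995690e+00, -1.93974298e+01,
        1.10816042e-02,  5.46569630e-03,  2.81954249e-05]), 'eef_pos': array([168.73009973, 627.17682879, 249.21222777]), 'tool_rot': array([-3.13993565e+00,  3.77958954e-05,  2.87869561e+00]), 'force': array([-0.06731934, -0.21680206,  0.54910872]), 'torque': array([-0.0626347 ,  0.01565551, -0.03850626]), 'gripper_force': 0.0, 'width': 85.6104769500264}
```

View pics/top0.png

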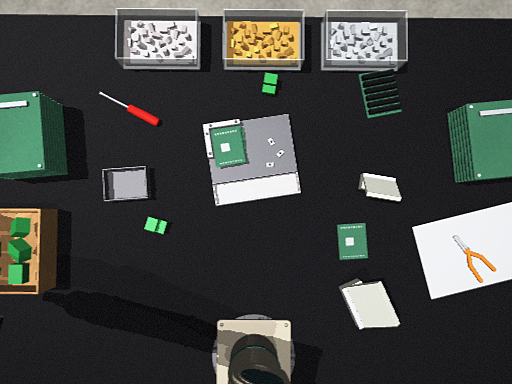

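View pics/scene0.png

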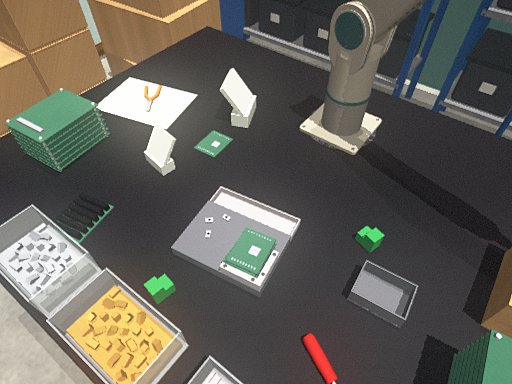

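The top view shows the tray at about (255,160), with the stack at (228,147), nuts at (271,141), (280,153) and (270,164), and the small block at (380,187). The large look-alike block is at (370,303). The scene view agrees. Next I'll measure poses from depth.

```bash
python3 - <<'E'
from h import *
d=load('top');W=cloud(d);s=load('scene');S=cloud(s)
print('tcp px',px(d,[168,627,250]),px(s,[168,627,250]),'base',px(d,[0,0,0]))
img=d['img'].astype(int);hsv=cv2.cvtColor(d['img'],cv2.COLOR_RGB2HSV)
def rect(m,name,W=W):
    P=W[m][:,:2].astype(np.float32);r=cv2.minAreaRect(P);print(name,len(P),np.round(r[0],1),np.round(r[1],1),round(r[2],1),'z',np.round(np.nanpercentile(W[m][:,2],[5,50,95]),1))
v,u=np.mgrid[:384,:512]
def box(u0,u1,v0,v1): return (u>=u0)&(u<=u1)&(v>=v0)&(v<=v1)
Z=W[...,2]
tr=box(195,310,105,212)
rect(tr&(Z>20)&(Z<70),'tray bed+')
rect(tr&(Z>12),'tray all')
bed=tr&(abs(Z-30)<3);rect(bed,'bed')
rect(tr&(abs(Z-58)<3)&(hsv[...,1]<60),'fence')
g=tr&(hsv[...,1]>90)&(hsv[...,0]>60)&(hsv[...,0]<100);rect(g,'stack')
blk=box(350,410,165,210)&(Z>8);rect(blk,'blk')
# scene cloud
for nm,(x0,x1,y0,y1) in {'tray':(280,640,-150,180)}.items():
    m=(S[...,0]>430)&(S[...,0]<720)&(S[...,1]>-150)&(S[...,1]<180)&(S[...,2]>20)&(S[...,2]<70);rect(m,'S',S)
# nuts: bright on bed
n=(tr&(d['img'].min(-1)>185)&(abs(Z-35)<8)&box(258,295,125,175)).astype(np.uint8)
k,l,st,c=cv2.connectedComponentsWithStats(n)
for i in range(1,k): print('nut',st[i],c[i],ray(d,*c[i],36))
for zz in(36,60,80,98):
    m=blk&(abs(Z-zz)<4)
    if m.any(): rect(m,'blk z%d'%zz)
m=(S[...,0]>330)&(S[...,0]<480)&(S[...,1]<-270)&(S[...,1]>-450)&(S[...,2]>8)
for zz in(15,34,50,70,90,102):
    q=m&(abs(S[...,2]-zz)<5)
    if q.any(): rect(q,'Sblk z%d'%zz,S)
c=d['img'][100:220,180:420][...,::-1];cv2.imwrite('pics/c1.png',cv2.resize(c,None,fx=3.3,fy=3.3,interpolation=cv2.INTER_CUBIC))
E
```

```text
tcp px (np.float64(-20.960195652203225), np.float64(314.25330034071686)) (np.float64(616.1703707357572), np.float64(195.32647523825094)) base (np.float64(252.8539949541355), np.float64(355.86325638788634))
tray bed+ 5246 [553.5   5.4] [225.9 240.4] 9.1 z [26.  31.9 59.1]
tray all 5281 [553.5   5.4] [225.9 240.4] 9.1 z [25.7 31.9 59.1]
bed 2608 [553.2   5.3] [225.1 240.4] 9.1 z [27.5 30.2 32.6]
fence 330 [596.2  83.4] [115.7  99.2] 8.8 z [55.4 58.1 60.5]
stack 1019 [550.3   6.3] [230.6 245.1] 14.6 z [43.5 55.9 60.1]
blk 824 [ 480.3 -333.4] [121.3 120.5] 5.1 z [ 31.5  71.8 106.2]
S 6232 [553.8   8.6] [227.9 242. ] 9.0 z [25.8 31.6 58.8]
nut [268 138   7   7  29] [270.65517241 140.96551724] [602.74579745 -45.50095103  36.        ]
nut [291 139   1   1   1] [291. 139.] [ 608.69082106 -102.34927541   36.        ]
nut [292 145   1   1   1] [292. 145.] [ 591.84731093 -105.18226057   36.        ]
nut [276 150   8   7  28] [279.71428571 152.89285714] [569.44594485 -70.93094398  36.        ]
nut [266 162   8   5  31] [269.61290323 164.        ] [538.13428257 -42.87388044  36.        ]
nut [295
[... 268 characters left out ...]
75.] [507.3241068 -32.9492457  36.       ]
nut [273 174   1   1   1] [273. 174.] [510.25197423 -52.43058498  36.        ]
blk z36 127 [ 503.2 -342.1] [40.6 95. ] 14.4 z [32.8 36.6 39.5]
blk z60 63 [ 485.1 -343.7] [87.2 11.3] 86.0 z [56.2 59.7 63.5]
blk z80 63 [ 472.2 -343.9] [89.7 16.7] 88.6 z [77.  80.8 83.7]
blk z98 95 [ 454.3 -340.9] [90.7 21.6] 80.9 z [ 94.3  99.1 101.7]
Sblk z15 4 [ 477.6 -295.9] [3.1 3.6] 70.1 z [12.3 15.9 17.5]
Sblk z34 10 [ 476.7 -305.3] [17.1  6.2] 84.3 z [30.2 35.7 37.6]
Sblk z70 52 [ 475.5 -340.4] [89.7  8.6] 88.5 z [66.4 70.6 74.9]
Sblk z90 104 [ 464.1 -339.2] [94.1 19.5] 86.6 z [85.6 90.4 94.7]
Sblk z102 132 [ 453.6 -336.6] [90.8 20.1] 82.7 z [ 98.  102.8 106.2]
```

View pics/c1.png

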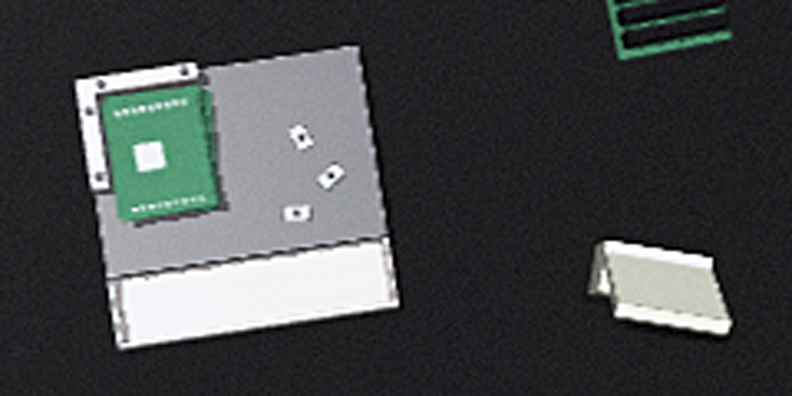

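The crop shows the tray yawed about +9° and the plate of the small block leaning towards the robot at about -8°. The nuts lie in an area about 55 mm wide, so one sweep will cover them. Next I'll fit the block plate and work out the approach.

```bash
cat >> h.py <<'E'
from scipy.spatial.transform import Rotation as Ro
def plan(wps,N,w=85.4,start=None):
    """wps: list of (pos,R); N rows for each segment; prints rows in move units"""
    s=sensors.read_state()
    p,R=start if start else (s['eef_pos'],Ro.from_euler('xyz',s['tool_rot']))
    for (q,Q),n in zip(wps,N):
        rv=(Q*R.inv()).as_rotvec(degrees=True)/5/n; sh=(np.array(q)-p)/60/n
        print(n,'x',[w,[float(round(a,3)) for a in sh],[float(round(a,3)) for a in rv]])
        p,R=np.array(q),Q
def toolR(yaw):  # tool orientation gripping block of given yaw (deg)
    B=np.array([[0,.819,.574],[1,0,0],[0,.574,-.819]])
    return Ro.from_euler('z',yaw,degrees=True)*Ro.from_matrix(B)
E
python3 - <<'E'
from h import *
for n in('top','scene'):
    W=cloud(load(n));m=(W[...,0]>400)&(W[...,0]<540)&(W[...,1]<-280)&(W[...,1]>-410)
    P=W[m&(W[...,2]>45)&(W[...,2]<92)]
    A=np.c_[P[:,1:],np.ones(len(P))]
    k=np.ones(len(P),bool)
    for _ in range(6):
        c=np.linalg.lstsq(A[k],P[k,0],rcond=None)[0];r=A@c-P[:,0];k=abs(r)<4
    yaw=np.degrees(np.arctan(-c[0]));nrm=np.array([1,-c[0],-c[1]]);nrm/=np.linalg.norm(nrm)
    y=np.radians(yaw);e=np.array([-np.sin(y),np.cos(y)])
    t=P[k][:,:2]@e;tm=(np.percentile(t,1)+np.percentile(t,99))/2
    print(n,k.sum(),k.mean(),'yaw',yaw,'tilt',np.degrees(np.arcsin(nrm[2])),'rms',r[k].std(),'ext',np.percentile(t,[1,99]))
    x0=np.array([np.cos(y),np.sin(y)])
    # face point at z=79: s along x0
    # x = c0*yy+c1*79+c2 with (x,yy)=s*x0+tm*e
    s=(c[0]*tm*e[1]+c[1]*79+c[2]-tm*e[0])/(x0[0]-c[0]*x0[1])
    for sg in(-1,): print(' grip',(s+sg*6/.819)*x0+tm*e,'alt',(s+6/.819)*x0+tm*e)
    m2=W[m&(W[...,2]>8)];print(m2[:,2].max())
R=toolR(-8.5)
print(R.as_euler('xyz'))
g=np.array([471,-340,79.]);
pre=g-100*R.as_matrix()[:,2]
R0=Ro.from_euler('xyz',sensors.read_state()['tool_rot']);f=lambda a:Ro.from_rotvec((R*R0.inv()).as_rotvec()*a)*R0
print((R*R0.inv()).as_rotvec(degrees=True))
plan([([450,440,250],f(.35)),([550,0,250],f(.75)),(pre,R)],[7,8,8])
E
```

```text
top 338 0.952112676056338 yaw -8.834619925640105 tilt 34.775874375321145 rms 1.3880905989290016 ext [-310.82535407 -222.59075164]
 grip [ 465.19709026 -342.21449791] alt [ 479.67526992 -344.46479721]
111.42376677309039
scene 410 0.9050772626931567 yaw -8.932721446124681 tilt 35.150527956544614 rms 1.4354537975825925 ext [-306.99905581 -217.44011889]
 grip [ 466.02918571 -338.68992589] alt [ 480.5034912  -340.96501134]
109.47364548234339
[2.53029329e+00 2.22044605e-16 1.42244334e+00]
[ 21.00220823 -32.06788673 -80.61203931]
7 x [85.4, [0.67, -0.446, 0.002], [0.21, -0.321, -0.806]]
8 x [85.4, [0.208, -0.917, 0.0], [0.21, -0.321, -0.806]]
8 x [85.4, [-0.283, -0.691, -0.186], [0.131, -0.2, -0.504]]
```

Call:
{"method": "send_rows", "body": {"series": [[85.4, [0.67, -0.446, 0], [0.21, -0.321, -0.806]], [85.4, [0.67, -0.446, 0], [0.21, -0.321, -0.806]], [85.4, [0.67, -0.446, 0], [0.21, -0.321, -0.806]], [85.4, [0.67, -0.446, 0], [0.21, -0.321, -0.806]], [85.4, [0.67, -0.446, 0], [0.21, -0.321, -0.806]], [85.4, [0.67, -0.446, 0], [0.21, -0.321, -0.806]], [85.4, [0.67, -0.446, 0], [0.21, -0.321, -0.806]]]}}

```text
clock: 0.98
eef_pos: [451.2, 439.2, 249.7]
tool_rot: [2.935, 0.107, 2.371]
force: [-0.0, 0.4, -0.2]
width: 85.4
gripper_force: 0.0
```

Call:
{"method": "send_rows", "body": {"series": [[85.4, [0.208, -0.917, 0], [0.21, -0.321, -0.806]], [85.4, [0.208, -0.917, 0], [0.21, -0.321, -0.806]], [85.4, [0.208, -0.917, 0], [0.21, -0.321, -0.806]], [85.4, [0.208, -0.917, 0], [0.21, -0.321, -0.806]], [85.4, [0.208, -0.917, 0], [0.21, -0.321, -0.806]], [85.4, [0.208, -0.917, 0], [0.21, -0.321, -0.806]], [85.4, [0.208, -0.917, 0], [0.21, -0.321, -0.806]], [85.4, [0.208, -0.917, 0], [0.21, -0.321, -0.806]]]}}

```text
clock: 1.98
eef_pos: [533.0, 67.9, 247.8]
tool_rot: [2.724, 0.087, 1.874]
force: [0.5, 1.3, 0.1]
width: 85.1
gripper_force: 0.0
```

```bash
python3 - <<'E'
from h import *
d=grab('wrist','w1.png')
s=sensors.read_state();print(s['eef_pos'],s['tool_rot'],s['qpos'])
R=toolR(-8.9);g=np.array([465.5,-340.5,79.]);pre=g-100*R.as_matrix()[:,2]
plan([(pre,R)],[9])
W=cloud(d);T=np.linalg.inv(d['world_to_cam']);print(T[:3,3],T[:3,2])
E
```

```text
[534.20025073  61.64374537 248.34927439] [2.7219696  0.09165701 1.86507194] [-0.59660681  0.37502077  0.54044605  2.21661102 -0.82420144  0.23826953
  0.95623988]
9 x [85.4, [-0.232, -0.728, -0.162], [0.134, -0.237, -0.559]]
[458.26799274 137.56295782 353.03248933] [ 0.48238922 -0.249189   -0.83976514]
```

View pics/w1.png

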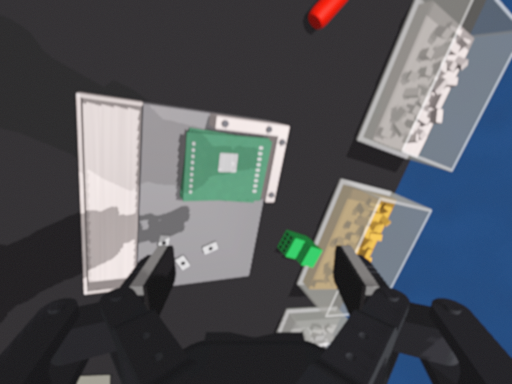

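The wrist view shows the tray with the stack at (228,165), the nuts at (165,242), (182,263) and (210,248), and open fingers. Joint 6 is near its lower limit here, so I'll watch tracking closely. Moving on to the block.

Call:
{"method": "send_rows", "body": {"series": [[85.4, [-0.23, -0.9, -0.1], [0.15, -0.267, -0.63]], [85.4, [-0.23, -0.9, -0.1], [0.15, -0.267, -0.63]], [85.4, [-0.23, -0.9, -0.1], [0.15, -0.267, -0.63]], [85.4, [-0.23, -0.9, -0.1], [0.15, -0.267, -0.63]], [85.4, [-0.23, -0.9, -0.1], [0.15, -0.267, -0.63]], [85.4, [-0.23, -0.9, -0.1], [0.15, -0.267, -0.63]], [85.4, [-0.23, -0.9, -0.1], [0.15, -0.267, -0.63]]]}}

```text
clock: 2.9
eef_pos: [460.1, -265.2, 243.8]
tool_rot: [2.625, 0.008, 1.544]
force: [1.5, -0.1, -1.0]
width: 85.3
gripper_force: 0.0
```

```bash
python3 - <<'E'
from h import *
s=sensors.read_state();print(s['eef_pos'],s['tool_rot'],s['qpos'])
R=toolR(-8.9);g=np.array([465.5,-340.5,79.]);pre=g-100*R.as_matrix()[:,2]
plan([(pre,R),(g,R)],[4,4])
E
```

```text
[ 460.0830426  -265.20560048  243.75096816] [2.62538352 0.00784015 1.54375411] [ 0.79505837  0.36313821 -0.19586212  2.23866356 -1.09834126  0.23341663
  1.64274285]
4 x [85.4, [-0.214, -0.277, -0.345], [-0.002, -0.274, -0.366]]
4 x [85.4, [0.236, -0.037, -0.341], [0.0, 0.0, 0.0]]
```

The arm has hit the q5 and q6 limits. I'll identify the kinematics from the recorded samples so I can choose a better posture.

```bash
cat > kin.py <<'E'
import numpy as np
from scipy.spatial.transform import Rotation as Ro
from scipy.optimize import least_squares
LO=np.array([-3.06,-.37,-1.25,.18,-1.1,.23,-2.94]);HI=np.array([3.06,2.12,1.32,2.47,4.24,1.98,2.94])
def fk(q,S,c,L):
    # L: h,d1,a1,d2,a2,a6,d6
    q=np.array(q)*S
    A=Ro.from_euler('ZYZ',[q[0]+c[0],q[1],q[2]]);B=A*Ro.from_euler('YZ',[q[3],q[4]])
    C=B*Ro.from_euler('YZ',[q[5],q[6]+c[1]])
    p=np.array([0,0,L[0]])+A.apply([L[2],0,L[1]])+B.apply([L[4],0,L[3]])+C.apply([0,0,L[6]])+(B*Ro.from_euler('Y',q[5])).apply([L[5],0,0])
    return p,C
E
python3 - <<'E'
from kin import *
import itertools,json
D=[([-1.37378142,0.62920558,0.03849514,1.51827067,-0.02700707,0.99629313,-0.0200375],[168.730,627.177,249.212],[-3.13993565,3.78e-5,2.87869561]),
([-0.59660681,0.37502077,0.54044605,2.21661102,-0.82420144,0.23826953,0.95623988],[534.2,61.644,248.349],[2.7219696,0.09165701,1.86507194]),
([0.79505837,0.36313821,-0.19586212,2.23866356,-1.09834126,0.23341663,1.64274285],[460.083,-265.206,243.751],[2.62538352,0.00784015,1.54375411])]
res=[]
for s in itertools.product([1,-1],repeat=4):
    S=np.array([s[0],1,s[1],1,s[2],1,s[3]])
    for c7 in(0,np.pi/2,np.pi,-np.pi/2):
      for c1 in(0,np.pi):
        # rotation fit only
        def f(c):
            return np.concatenate([(fk(q,S,c,[0]*7)[1].inv()*Ro.from_euler('xyz',r)).as_rotvec() for q,p,r in D])
        o=least_squares(f,[c1,c7]);res.append((o.cost,list(map(int,S)),o.x))
res.sort(key=lambda t:t[0])
for r in res[:4]: print(r)
_,S,c=res[0]
def g(L): return np.concatenate([fk(q,S,c,L)[0]-p for q,p,r in D])
for mask in([1,1,0,1,0,0,1],[1]*7):
    m=np.array(mask,bool)
    def gg(x): L=np.zeros(7);L[m]=x;return g(L)
    o=least_squares(gg,np.array([340,400,0,400,0,0,200.])[m]);print(o.x,np.abs(o.fun).max())
    if mask[2]==0: L0=np.zeros(7);L0[m]=o.x
json.dump(dict(S=[int(a) for a in S],c=list(c),L=list(L0)),open('kin.json','w'))
E
```

```text
(np.float64(1.3138068019036952e-16), [-1, 1, -1, 1, -1, 1, -1], array([-4.11443137e-09,  1.57079632e+00]))
(np.float64(1.313806820048149e-16), [-1, 1, -1, 1, -1, 1, -1], array([-4.11443291e-09,  1.57079632e+00]))
(np.float64(1.3138068396855424e-16), [-1, 1, -1, 1, -1, 1, -1], array([-4.11436087e-09,  1.57079632e+00]))
(np.float64(1.3138068653996456e-16), [-1, 1, -1, 1, -1, 1, -1], array([6.2831853 , 1.57079632]))
[363.14205023 527.51651608 412.48648366 305.04644068] 24.901308681300463
[ 347.84239724  -83.09793954  791.65933759  303.08540012  -31.36254311
  214.26151117 -572.56896368] 9.302415608373593
```

```bash
cat > kin2.py <<'E'
from kin import *
import json
S=np.array([-1,1,-1,1,-1,1,-1]);c=[0,np.pi/2]
def fk2(q,X):
    q=np.array(q)*S
    A=Ro.from_euler('ZYZ',[q[0],q[1],q[2]]);B=A*Ro.from_euler('YZ',[q[3],q[4]]);E=B*Ro.from_euler('Y',q[5])
    Rf=E*Ro.from_euler('Z',q[6]+np.pi/2)
    return np.array([0,0,X[0]])+A.apply(X[1:4])+B.apply(X[4:7])+E.apply(X[7:10]),Rf
def fit(D):
    pr=np.array([365,-20,0,395,-20,0,385,100,0,280.]);sg=np.array([30,30,20,60,30,20,60,60,20,100.])
    o=least_squares(lambda X:np.concatenate([(X-pr)/sg*.5]+[fk2(q,X)[0]-p for q,p,_ in D]),pr)
    return o.x
def ik(p,R,X,free_theta=0,seed=None,n=40,rng=np.random.default_rng(0),m=.08):
    out=[]
    for k in range(n):
        q0=np.array(seed) if (seed is not None and k==0) else rng.uniform(LO,HI); q0=np.clip(q0,LO+m+.01,HI-m-.01)
        f=lambda q:np.concatenate([(fk2(q,X)[0]-p)/100,(fk2(q,X)[1].inv()*R).as_rotvec(),[] if seed is None else .003*(q-seed)])
        o=least_squares(f,q0,bounds=(LO+m,HI-m),max_nfev=60)
        if o.cost<(1e-5 if seed is None else 5e-4): out.append(o.x)
    return np.array(out)
E
python3 - <<'E'
from kin2 import *
D=[([-1.37378142,0.62920558,0.03849514,1.51827067,-0.02700707,0.99629313,-0.0200375],[168.730,627.177,249.212],0),
([-0.59660681,0.37502077,0.54044605,2.21661102,-0.82420144,0.23826953,0.95623988],[534.2,61.644,248.349],0),
([0.79505837,0.36313821,-0.19586212,2.23866356,-1.09834126,0.23341663,1.64274285],[460.083,-265.206,243.751],0)]
X=fit(D);print(np.round(X,1),[np.round(fk2(q,X)[0]-p,1) for q,p,_ in D])
json.dump([[list(a) for a in d[:2]] for d in D],open('D.json','w'))
B=np.array([[0,.819,.574],[1,0,0],[0,.574,-.819]])
def tool(yaw,th=0,flip=0): return Ro.from_euler('z',yaw,degrees=True)*Ro.from_matrix(B)*Ro.from_euler('y',th,degrees=True)*Ro.from_euler('z',np.pi*flip)
to=np.array([583.3,11.7,0]);Rt=Ro.from_euler('z',9.05,degrees=True)
def tcp(bx,by,bz): return to+Rt.apply([bx-23.5,by,bz+79])
poses={'pick':(np.array([465.5,-340.5,79]),-8.9),'pick+':(np.array([465.5,-340.5,199]),-8.9),'sw0':(tcp(55,-62,33),9.05),'sw1':(tcp(-68,-62,33),9.05),'tx':(tcp(-52,67,33),9.05),'ty':(tcp(20,-18,33),9.05)}
for th in(0,25,-25):
  for n,(p,y) in poses.items():
    q=ik(p,tool(y,th),X)
    # margin
    print(th,n,len(q))
    if len(q):
        mg=np.minimum(q-LO,HI-q)[:,1:6].min(1);i=np.argsort(-mg)[:2]
        for j in i: print('   ',np.round(mg[j],2),np.round(q[j],2))
E
```

```text
[323.9  13.3  -8.7 571.2 -15.   -9.8 353.1   1.   -9.8 349. ] [array([-0.1,  0. , -0. ]), array([-2. , -0.2,  2.7]), array([ 1.9, -0.6, -2.7])]
0 pick 21
    0.17 [0.65 0.81 0.29 2.3  4.07 0.73 2.85]
    0.16 [0.64 0.81 0.32 2.3  4.08 0.75 2.83]
0 pick+ 10
    0.14 [ 1.53  0.77 -1.09  2.32  2.06  0.37 -1.37]
    0.13 [ 1.52  0.76 -1.07  2.32  2.08  0.36 -1.39]
0 sw0 19
    0.25 [-0.05  0.74  0.33  2.22  3.94  0.55  2.59]
    0.25 [0.   0.73 0.26 2.22 3.88 0.52 2.67]
0 sw1 0
0 tx 0
0 ty 18
    0.12 [-0.4   0.87  0.82  2.35  4.07  0.89  2.35]
    0.12 [-0.35  0.83  0.72  2.35  4.02  0.83  2.41]
25 pick 23
    0.15 [ 1.32  0.92 -0.54  2.01 -0.95  0.39  1.87]
    0.15 [ 1.33  0.92 -0.55  2.02 -0.93  0.38  1.85]
25 pick+ 18
    0.33 [ 1.35  0.7  -0.57  1.98 -0.74  0.56  1.53]
    0.32 [ 1.37  0.71 -0.61  1.98 -0.71  0.55  1.5 ]
25 sw0 6
    0.08 [ 1.06  1.17 -1.17  2.12  1.59  0.31 -0.79]
    0.08 [ 1.06  1.17 -1.17  2.12  1.59  0.31 -0.79]
25 sw1 0
25 tx 0
25 ty 11
    0.09 [ 1.04  1.15 -1.15  2.25  2.02  0.32 -1.25]
    0.08 [ 1.04  1.15 -1.15  2.25  2.02  0.31 -1.26]
-25 pick 0
-25 pick+ 0
-25 sw0 22
    0.22 [-0.7   0.98  0.93  2.25  3.61  0.5   2.38]
    0.21 [-0.66  0.94  0.85  2.26  3.48  0.47  2.53]
-25 sw1 0
-25 tx 0
-25 ty 8
    0.13 [-0.86  1.04  1.04  2.34  3.69  0.55  2.21]
    0.12 [-0.75  0.92  0.82  2.35  3.32  0.49  2.63]
```

```bash
cat >> kin2.py <<'E'
B=np.array([[0,.819,.574],[1,0,0],[0,.574,-.819]])
def tool(yaw,th=0,flip=0): return Ro.from_euler('z',yaw,degrees=True)*Ro.from_matrix(B)*Ro.from_euler('y',th,degrees=True)*Ro.from_euler('z',np.pi*flip)
to=np.array([583.3,11.7,0]);Rt=Ro.from_euler('z',9.05,degrees=True)
def tcp(bx,by,bz,yaw=0): return to+Rt.apply(np.array([bx,by,bz+79])+Ro.from_euler('z',yaw,degrees=True).apply([-23.5,0,0]))
E
python3 - <<'E'
from kin2 import *
D=json.load(open('D.json'));X=fit([(a,np.array(b),0) for a,b in D])
for th in(0,25):
  for fl in(0,1):
   print('th',th,'flip',fl)
   for n,p,y in [('pick',np.array([465.5,-340.5,79]),-8.9),('pick+',np.array([465.5,-340.5,199]),-8.9)]+[(n,tcp(*b,180),189.05) for n,b in dict(sw0=(60,-62,33),sw1=(-68,-62,33),tx=(-52,67,33),ty=(20,-18,33)).items()]:
    q=ik(p,tool(y,th,fl),X,n=25)
    print(n,len(q))
    if len(q):
        mg=np.minimum(q-LO,HI-q).min(1);i=np.argsort(-mg)[:1]
        neg=[j for j in np.argsort(-mg) if q[j][4]<1][:1]
        for j in list(i)+neg: print('   ',np.round(mg[j],2),np.round(q[j],2))
E
```

```text
th 0 flip 0
pick 13
    0.14 [0.61 0.82 0.36 2.3  4.1  0.77 2.8 ]
pick+ 4
    0.14 [ 1.53  0.77 -1.09  2.32  2.06  0.37 -1.37]
sw0 5
    0.14 [-0.18  1.28  0.6   0.71 -0.38  1.84 -2.77]
    0.14 [-0.18  1.28  0.6   0.71 -0.38  1.84 -2.77]
sw1 15
    0.34 [-0.3   1.09  0.66  1.33 -0.36  1.47 -2.6 ]
    0.34 [-0.3   1.09  0.66  1.33 -0.36  1.47 -2.6 ]
tx 12
    0.28 [ 0.16  1.08 -0.74  1.36  0.47  1.54  2.66]
    0.28 [ 0.16  1.08 -0.74  1.36  0.47  1.54  2.66]
ty 17
    0.23 [-0.34  1.25  0.83  0.97 -0.55  1.75 -2.65]
    0.23 [-0.34  1.25  0.83  0.97 -0.55  1.75 -2.65]
th 0 flip 1
pick 12
    0.17 [ 0.94  0.79 -0.14  2.3   3.76  0.51  0.08]
pick+ 8
    0.14 [ 1.53  0.77 -1.09  2.32  2.06  0.37  1.77]
sw0 5
    0.17 [ 0.01  1.21 -0.14  0.74  0.18  1.81  0.07]
    0.17 [ 0.01  1.21 -0.14  0.74  0.18  1.81  0.07]
sw1 9
    0.57 [-0.09  0.99  0.18  1.35 -0.03  1.41  0.23]
    0.57 [-0.09  0.99  0.18  1.35 -0.03  1.41  0.23]
tx 11
    0.55 [-0.08  0.99 -0.2   1.35  0.12  1.43 -0.14]
    0.55 [-0.08  0.99 -0.2   1.35  0.12  1.43 -0.14]
ty 14
    0.34 [-0.06  1.11 -0.04  1.01  0.08  1.64  0
[... 731 characters left out ...]
1  1.76  2.74]
th 25 flip 1
pick 8
    0.12 [ 1.31  0.91 -0.51  2.01 -0.98  0.4  -1.24]
    0.12 [ 1.31  0.91 -0.51  2.01 -0.98  0.4  -1.24]
pick+ 7
    0.28 [ 1.29  0.69 -0.49  1.97 -0.82  0.6  -1.54]
    0.28 [ 1.29  0.69 -0.49  1.97 -0.82  0.6  -1.54]
sw0 15
    0.39 [-0.36  1.23  0.52  0.93  0.02  1.59  0.26]
    0.39 [-0.36  1.23  0.52  0.93  0.02  1.59  0.26]
sw1 13
    0.73 [-0.35  1.    0.3   1.49  0.22  1.25  0.05]
    0.73 [-0.35  1.    0.3   1.49  0.22  1.25  0.05]
tx 8
    0.6 [-0.53  1.04  0.33  1.38  0.09  1.38 -0.01]
    0.6 [-0.53  1.04  0.33  1.38  0.09  1.38 -0.01]
ty 9
    0.48 [-0.37  1.12  0.31  1.13  0.16  1.5   0.09]
    0.48 [-0.37  1.12  0.31  1.13  0.16  1.5   0.09]
```

```bash
python3 - <<'E'
from h import *
from kin2 import tool
s=sensors.read_state();R0=Ro.from_euler('xyz',s['tool_rot'])
R=tool(-8.9,25,1);z=R.as_matrix()[:,2];g=np.array([465.5,-340.5,79.])
print(z,R.as_euler('xyz'))
Rm=R*Ro.from_euler('z',-90,degrees=True)
print((Rm*R0.inv()).as_rotvec(degrees=True),(R*Rm.inv()).as_rotvec(degrees=True))
hi=g-160*z
plan([(hi*.5+.5*s['eef_pos']+[0,0,10],Rm),(hi,R)],[16,16])
print(hi)
E
```

```text
[ 0.57927968  0.33705588 -0.74217813] [-2.48334079  0.35339324 -1.46463012]
[ 66.04332418   9.32788885 -70.71541566] [ 52.1351716   30.33502884 -66.79603212]
16 x [85.4, [-0.045, -0.067, -0.014], [0.826, 0.117, -0.884]]
16 x [85.4, [-0.045, -0.067, -0.034], [0.652, 0.379, -0.835]]
[ 372.81525048 -394.42894015  197.74850155]
```

Call:
{"method": "send_rows", "body": {"series": [[85.4, [-0.045, -0.067, 0], [0.826, 0.117, -0.884]], [85.4, [-0.045, -0.067, 0], [0.826, 0.117, -0.884]], [85.4, [-0.045, -0.067, 0], [0.826, 0.117, -0.884]], [85.4, [-0.045, -0.067, 0], [0.826, 0.117, -0.884]], [85.4, [-0.045, -0.067, 0], [0.826, 0.117, -0.884]], [85.4, [-0.045, -0.067, 0], [0.826, 0.117, -0.884]], [85.4, [-0.045, -0.067, 0], [0.826, 0.117, -0.884]], [85.4, [-0.045, -0.067, 0], [0.826, 0.117, -0.884]]]}}

```text
clock: 3.9
eef_pos: [438.3, -296.3, 243.4]
tool_rot: [2.921, -0.493, 0.833]
force: [0.5, -0.1, -0.0]
width: 85.1
gripper_force: 0.0
```

Call:
{"method": "send_rows", "body": {"series": [[85.4, [-0.045, -0.067, 0], [0.826, 0.117, -0.884]], [85.4, [-0.045, -0.067, 0], [0.826, 0.117, -0.884]], [85.4, [-0.045, -0.067, 0], [0.826, 0.117, -0.884]], [85.4, [-0.045, -0.067, 0], [0.826, 0.117, -0.884]], [85.4, [-0.045, -0.067, 0], [0.826, 0.117, -0.884]], [85.4, [-0.045, -0.067, 0], [0.826, 0.117, -0.884]], [85.4, [-0.045, -0.067, 0], [0.826, 0.117, -0.884]], [85.4, [-0.045, -0.067, 0], [0.826, 0.117, -0.884]]]}}

```text
clock: 4.9
eef_pos: [416.7, -328.5, 243.2]
tool_rot: [-2.7, -0.609, -0.159]
force: [0.0, 0.4, 0.8]
width: 85.7
gripper_force: 0.0
```

```bash
python3 - <<'E'
from h import *
from kin2 import *
s=sensors.read_state();print(s['eef_pos'],s['qpos'].round(2),s['clock'])
D=json.load(open('D.json'));D.append([list(s['qpos']),list(s['eef_pos'])]);json.dump(D,open('D.json','w'))
X=fit([(a,np.array(b),0) for a,b in D]);print(X.round(1),[np.round(fk2(a,X)[0]-b,1) for a,b in D])
R=tool(-8.9,25,1);z=R.as_matrix()[:,2];g=np.array([465.5,-340.5,79.])
R0=Ro.from_euler('xyz',s['tool_rot']);print((R*R0.inv()).as_rotvec(degrees=True))
plan([(g-160*z,R)],[16])
E
```

```text
[ 416.73258516 -328.47109034  243.22805118] [ 0.96  0.55  0.12  2.04 -1.08  0.94  0.31] 4.9
[326.7  14.6 -19.  561.9  -8.9  -4.4 367.2   4.8  -4.4 331. ] [array([-0.1,  0.5,  0. ]), array([-2.9,  0.1,  2.1]), array([ 3. , -1.8, -1.8]), array([-0.8,  0.9, -0.3])]
[ 51.86478679  30.36177193 -66.71159662]
16 x [85.4, [-0.046, -0.069, -0.047], [0.648, 0.38, -0.834]]
```

Call:
{"method": "send_rows", "body": {"series": [[85.4, [-0.046, -0.069, -0.047], [0.648, 0.38, -0.834]], [85.4, [-0.046, -0.069, -0.047], [0.648, 0.38, -0.834]], [85.4, [-0.046, -0.069, -0.047], [0.648, 0.38, -0.834]], [85.4, [-0.046, -0.069, -0.047], [0.648, 0.38, -0.834]], [85.4, [-0.046, -0.069, -0.047], [0.648, 0.38, -0.834]], [85.4, [-0.046, -0.069, -0.047], [0.648, 0.38, -0.834]], [85.4, [-0.046, -0.069, -0.047], [0.648, 0.38, -0.834]], [85.4, [-0.046, -0.069, -0.047], [0.648, 0.38, -0.834]]]}}

```text
clock: 5.9
eef_pos: [394.6, -361.6, 220.6]
tool_rot: [-2.422, -0.159, -0.862]
force: [0.6, -0.0, 0.4]
width: 85.4
gripper_force: 0.0
```

Call:
{"method": "send_rows", "body": {"series": [[85.4, [-0.046, -0.069, -0.047], [0.648, 0.38, -0.834]], [85.4, [-0.046, -0.069, -0.047], [0.648, 0.38, -0.834]], [85.4, [-0.046, -0.069, -0.047], [0.648, 0.38, -0.834]], [85.4, [-0.046, -0.069, -0.047], [0.648, 0.38, -0.834]], [85.4, [-0.046, -0.069, -0.047], [0.648, 0.38, -0.834]], [85.4, [-0.046, -0.069, -0.047], [0.648, 0.38, -0.834]], [85.4, [-0.046, -0.069, -0.047], [0.648, 0.38, -0.834]], [85.4, [-0.046, -0.069, -0.047], [0.648, 0.38, -0.834]]]}}

```text
clock: 6.9
eef_pos: [372.6, -394.7, 198.0]
tool_rot: [-2.486, 0.354, -1.465]
force: [0.1, -1.1, 0.1]
width: 85.4
gripper_force: 0.0
```

```bash
python3 - <<'E'
from h import *
from kin2 import *
s=sensors.read_state();print(s['eef_pos'],s['qpos'].round(2),s['clock'])
D=json.load(open('D.json'));D.append([list(s['qpos']),list(s['eef_pos'])]);json.dump(D,open('D.json','w'))
R=tool(-8.9,25,1);z=R.as_matrix()[:,2];g=np.array([465.5,-340.5,79.])
R0=Ro.from_euler('xyz',s['tool_rot']);print((R*R0.inv()).as_rotvec(degrees=True))
plan([(g-70*z,R),(g,R)],[6,5])
d=grab('wrist','w2.png')
E
```

```text
[ 372.58783434 -394.66845739  198.04109428] [ 1.    0.69  0.27  1.95 -1.09  1.06 -1.1 ] 6.9
[ 0.00019981 -0.15447335 -0.06104935]
6 x [85.4, [0.145, 0.085, -0.186], [0.0, -0.005, -0.002]]
5 x [85.4, [0.135, 0.079, -0.173], [0.0, 0.0, 0.0]]
```

View pics/w2.png

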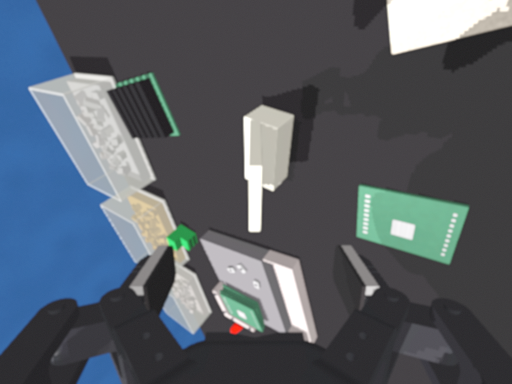

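The wrist view shows the plate edge-on at (255,198), centred between the fingers at columns 155 and 360. The arm tracks well, so I'll go in.

Call:
{"method": "send_rows", "body": {"series": [[85.4, [0.145, 0.085, -0.186], [0, 0, 0]], [85.4, [0.145, 0.085, -0.186], [0, 0, 0]], [85.4, [0.145, 0.085, -0.186], [0, 0, 0]], [85.4, [0.145, 0.085, -0.186], [0, 0, 0]], [85.4, [0.145, 0.085, -0.186], [0, 0, 0]], [85.4, [0.145, 0.085, -0.186], [0, 0, 0]]]}}

```text
clock: 7.7
eef_pos: [425.2, -363.9, 131.1]
tool_rot: [-2.484, 0.35, -1.461]
force: [-0.0, 0.1, -0.8]
width: 85.5
gripper_force: 0.0
```

```bash
python3 - <<'E'
from h import *
from kin2 import *
s=sensors.read_state();print(s['eef_pos'],s['qpos'].round(2),s['clock'])
R=tool(-8.9,25,1);z=R.as_matrix()[:,2];g=np.array([465.5,-340.5,79.])
plan([(g,R)],[5])
d=grab('wrist','w3.png')
# plate ends in wrist view: nominal plate top-centre, body corners
print(px(d,g+30*np.array([-.574*.988,.574*.155,.819])))
E
```

```text
[ 425.20037287 -363.93214407  131.07817215] [ 1.16  0.78 -0.16  1.99 -1.09  0.72 -1.13] 7.7
5 x [85.4, [0.134, 0.078, -0.174], [0.008, -0.001, -0.01]]
(np.float64(253.54228787101613), np.float64(246.61081994114153))
```

View pics/w3.png

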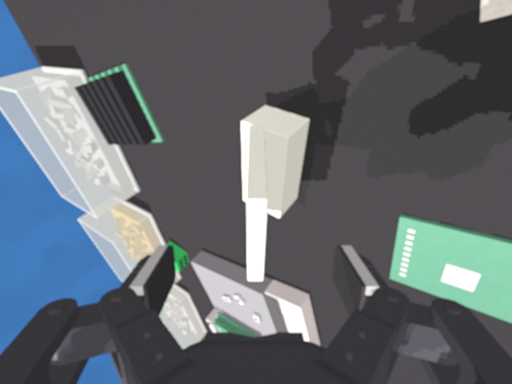

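The plate's top edge is at (257,240), against a prediction of (254,247), so it's within a few mm. Going in and closing.

Call:
{"method": "send_rows", "body": {"series": [[85.4, [0.134, 0.078, -0.174], [0, 0, 0]], [85.4, [0.134, 0.078, -0.174], [0, 0, 0]], [85.4, [0.134, 0.078, -0.174], [0, 0, 0]], [85.4, [0.134, 0.078, -0.174], [0, 0, 0]], [85.4, [0.134, 0.078, -0.174], [0, 0, 0]]]}}

```text
clock: 8.38
eef_pos: [465.2, -340.9, 79.0]
tool_rot: [-2.484, 0.35, -1.461]
force: [-0.6, 0.4, -0.7]
width: 85.8
gripper_force: 0.0
```

Call:
{"method": "send_rows", "body": {"series": [[40, [0, 0, 0], [0, 0, 0]], [20, [0, 0, 0], [0, 0, 0]], [20, [0, 0, 0], [0, 0, 0]], [0, [0, 0, 0], [0, 0, 0]], [0, [0, 0, 0], [0, 0, 0]], [0, [0, 0, 0], [0, 0, 0]]]}}

```text
clock: 9.12
eef_pos: [464.9, -341.3, 79.4]
tool_rot: [-2.484, 0.35, -1.463]
force: [-1.7, -1.5, 1.5]
width: 11.3
gripper_force: 60.3
```

Call:
{"method": "send_rows", "body": {"series": [[0, [0, 0, 0.2], [0, 0, 0]], [0, [0, 0, 0.4], [0, 0, 0]], [0, [0, 0, 0.5], [0, 0, 0]], [0, [0, 0, 0.5], [0, 0, 0]], [0, [0, 0, 0.4], [0, 0, 0]], [0, [0, 0, 0], [0, 0, 0]]]}}

```text
clock: 9.88
eef_pos: [465.8, -340.9, 201.1]
tool_rot: [-2.483, 0.347, -1.46]
force: [-0.5, -0.2, -3.9]
width: 11.2
gripper_force: 59.5
```

```bash
python3 - <<'E'
from h import *
from kin2 import *
s=sensors.read_state();print(s['eef_pos'],s['qpos'].round(2),s['clock'],s['width'],s['force'])
D=json.load(open('D.json'));D.append([list(s['qpos']),list(s['eef_pos'])]);json.dump(D,open('D.json','w'))
X=fit([(a,np.array(b),0) for a,b in D])
d=grab('wrist');W=cloud(d)
R0=Ro.from_euler('xyz',s['tool_rot'])
# block frame from tool: th 25 flip
Rb=R0*(tool(0,25,1)).inv(); print('blk rot',Rb.as_euler('zyx',degrees=True))
P=(Rb.inv().apply(W.reshape(-1,3)-s['eef_pos'])+[-23.5,0,79]).reshape(W.shape)
m=(abs(P[...,0])<60)&(abs(P[...,1])<80)&(P[...,2]>-15)&(P[...,2]<45)
Q=P[m];print(len(Q))
for ax in range(3): print(ax,np.percentile(Q[:,ax],[.5,2,5,50,95,98,99.5]).round(1))
# transit simulation
p0=s['eef_pos'];p1=tcp(60,-62,80,180);print('sw0 tcp',p1)
q=s['qpos'].copy();th=25
Rm=R0.as_matrix()
for k in range(1,41):
    a=k/40;p=p0+(p1-p0)*a;R=Ro.from_euler('z',198*a,degrees=True)*R0
    f=lambda x:np.concatenate([(fk2(x,X)[0]-p)/100,(fk2(x,X)[1].inv()*R).as_rotvec(),.01*(x-q)])
    o=least_squares(f,np.clip(q,LO+.011,HI-.011),bounds=(LO+.01,HI-.01));dq=np.abs(o.x-q).max();q=o.x
    if k%4==0: print(k,q.round(2),'cost',round(o.cost*1e4,3),'dq',dq.round(2))
E
```

```text
[ 465.76415925 -340.89079062  201.08547527] [ 1.17  0.67 -0.3   1.97 -0.96  0.69 -1.4 ] 9.875 11.167917516372787 [-0.4622978  -0.21514286 -3.86619486]
blk rot [-8.65144756 -0.05394894 -0.34956005]
7620
0 [-22.8 -22.6 -22.5 -13.6  18.5  20.1  20.9]
1 [-45.2 -45.  -44.9 -32.9  25.   33.1  41.4]
2 [ 0.7  2.   4.2 31.7 36.2 39.6 43.8]
sw0 tcp [675.51291826 -36.39394666 159.        ]
4 [ 1.07  0.73 -0.27  1.81 -0.72  0.9  -1.41] cost 0.004 dq 0.05
8 [ 0.97  0.8  -0.28  1.63 -0.53  1.1  -1.39] cost 0.004 dq 0.05
12 [ 0.86  0.88 -0.31  1.45 -0.36  1.29 -1.33] cost 0.004 dq 0.05
16 [ 0.73  0.96 -0.34  1.28 -0.21  1.48 -1.24] cost 0.004 dq 0.05
20 [ 0.6   1.03 -0.38  1.12 -0.07  1.65 -1.12] cost 0.004 dq 0.04
24 [ 0.46  1.09 -0.41  0.99  0.09  1.8  -0.96] cost 0.003 dq 0.04
28 [ 0.32  1.13 -0.43  0.9   0.25  1.9  -0.76] cost 0.003 dq 0.05
32 [ 0.19  1.16 -0.44  0.86  0.43  1.94 -0.55] cost 0.003 dq 0.05
36 [ 0.08  1.15 -0.46  0.88  0.59  1.91 -0.34] cost 0.003 dq 0.05
40 [-0.    1.13 -0.48  0.97  0.75  1.82 -0.16] cost 0.003 dq 0.04
```

The block sits in the hand exactly as nominal (x ±22.7, y ±45). The transit is feasible in simulation.

Call:
{"method": "send_rows", "body": {"series": [[0, [0.087, 0.127, 0], [0, 0, 0.988]], [0, [0.087, 0.127, 0], [0, 0, 0.988]], [0, [0.087, 0.127, 0], [0, 0, 0.988]], [0, [0.087, 0.127, 0], [0, 0, 0.988]], [0, [0.087, 0.127, 0], [0, 0, 0.988]], [0, [0.087, 0.127, 0], [0, 0, 0.988]], [0, [0.087, 0.127, 0], [0, 0, 0.988]], [0, [0.087, 0.127, 0], [0, 0, 0.988]]]}}

```text
clock: 10.92
eef_pos: [506.3, -279.4, 197.4]
tool_rot: [-2.484, 0.354, -0.769]
force: [0.2, 0.1, -4.1]
width: 11.5
gripper_force: 59.6
```

Call:
{"method": "send_rows", "body": {"series": [[0, [0.087, 0.127, 0], [0, 0, 0.988]], [0, [0.087, 0.127, 0], [0, 0, 0.988]], [0, [0.087, 0.127, 0], [0, 0, 0.988]], [0, [0.087, 0.127, 0], [0, 0, 0.988]], [0, [0.087, 0.127, 0], [0, 0, 0.988]], [0, [0.087, 0.127, 0], [0, 0, 0.988]], [0, [0.087, 0.127, 0], [0, 0, 0.988]], [0, [0.087, 0.127, 0], [0, 0, 0.988]]]}}

```text
clock: 11.92
eef_pos: [548.2, -218.6, 197.2]
tool_rot: [-2.483, 0.353, -0.079]
force: [-1.2, -0.4, -3.9]
width: 11.2
gripper_force: 59.6
```

Call:
{"method": "send_rows", "body": {"series": [[0, [0.087, 0.127, 0], [0, 0, 0.988]], [0, [0.087, 0.127, 0], [0, 0, 0.988]], [0, [0.087, 0.127, 0], [0, 0, 0.988]], [0, [0.087, 0.127, 0], [0, 0, 0.988]], [0, [0.087, 0.127, 0], [0, 0, 0.988]], [0, [0.087, 0.127, 0], [0, 0, 0.988]], [0, [0.087, 0.127, 0], [0, 0, 0.988]], [0, [0.087, 0.127, 0], [0, 0, 0.988]]]}}

```text
clock: 12.92
eef_pos: [590.2, -157.5, 197.0]
tool_rot: [-2.481, 0.352, 0.611]
force: [0.1, 0.9, -4.5]
width: 11.2
gripper_force: 59.6
```

Call:
{"method": "send_rows", "body": {"series": [[0, [0.087, 0.127, 0], [0, 0, 0.988]], [0, [0.087, 0.127, 0], [0, 0, 0.988]], [0, [0.087, 0.127, 0], [0, 0, 0.988]], [0, [0.087, 0.127, 0], [0, 0, 0.988]], [0, [0.087, 0.127, 0], [0, 0, 0.988]], [0, [0.087, 0.127, 0], [0, 0, 0.988]], [0, [0.087, 0.127, 0], [0, 0, 0.988]], [0, [0.087, 0.127, 0], [0, 0, 0.988]]]}}

```text
clock: 13.92
eef_pos: [632.0, -96.2, 196.7]
tool_rot: [-2.481, 0.349, 1.302]
force: [0.3, 0.4, -4.3]
width: 11.4
gripper_force: 59.6
```

Call:
{"method": "send_rows", "body": {"series": [[0, [0.087, 0.127, 0], [0, 0, 0.988]], [0, [0.087, 0.127, 0], [0, 0, 0.988]], [0, [0.087, 0.127, 0], [0, 0, 0.988]], [0, [0.087, 0.127, 0], [0, 0, 0.988]], [0, [0.087, 0.127, 0], [0, 0, 0.988]], [0, [0.087, 0.127, 0], [0, 0, 0.988]], [0, [0.087, 0.127, 0], [0, 0, 0.988]], [0, [0.087, 0.127, 0], [0, 0, 0.988]]]}}

```text
clock: 14.92
eef_pos: [673.5, -34.9, 196.5]
tool_rot: [-2.482, 0.347, 1.992]
force: [0.4, -0.7, -3.3]
width: 11.2
gripper_force: 59.6
```

```bash
cat > st.py <<'E'
from h import *
from kin2 import *
def blk():
    s=sensors.read_state();R0=Ro.from_euler('xyz',s['tool_rot']);Rb=R0*(tool(0,25,1)).inv()
    o=s['eef_pos']-Rb.apply([-23.5,0,79])
    print('t',round(s['clock'],2),'F',s['force'].round(1),'w',round(s['width'],1),'eef',s['eef_pos'].round(1),'q',s['qpos'].round(2))
    e=Rb.as_euler('zyx',degrees=True)
    print('block tray xyz',Rt.inv().apply(o-to).round(1),'yaw rel',((e[0]-9.05)%360).round(2),'tilt',e[1:].round(2))
    return s,o,Rb
def go(o,bx,by,bz,n=1):
    t=to+Rt.apply([bx,by,bz]);print('rows',n,((t-o)/60/n).round(3))
    return t
E
python3 -c "
from st import *
s,o,Rb=blk();o=go(o,60,-62,80);go(o,60,-62,33,3)"
```

```text
t 14.93 F [ 0.4 -0.7 -3.3] w 11.2 eef [673.5 -34.9 196.5] q [-0.03  1.09 -0.43  0.95  0.7   1.85 -0.13]
block tray xyz [ 58.  -59.8 117.5] yaw rel 180.05 tilt [0.25 0.32]
rows 1 [ 0.039 -0.032 -0.626]
rows 3 [ 0.     0.    -0.261]
```

```bash
python3 - <<'E'
from st import *
d=grab('wrist','w4.png');W=cloud(d)
P=Rt.inv().apply(W.reshape(-1,3)-to).reshape(W.shape)
hsv=cv2.cvtColor(d['img'],cv2.COLOR_RGB2HSV);green=(hsv[...,1]>90)&(hsv[...,0]>60)&(hsv[...,0]<100)
def ed(m,ax,sel,n):
    q=P[m]; print(n,m.sum(), (np.percentile(q[:,ax],[1,3,50,97,99]).round(1) if len(q) else None))
bed=(abs(P[...,2]-30)<4)&(abs(P[...,0])<95)&(abs(P[...,1])<130)&~green
ed(bed&(abs(P[...,0])<60),1,0,'bed y');ed(bed&(P[...,1]<0),0,0,'bed x');print('bed z',np.nanmedian(P[bed][:,2]))
f=(abs(P[...,2]-58)<3)&~green&(P[...,0]>-20)&(P[...,0]<90)&(P[...,1]>10)&(P[...,1]<130)
ed(f&(P[...,1]<100),0,0,'far fence x');ed(f&(P[...,0]<60),1,0,'left fence y')
g=green&(P[...,2]>34)&(P[...,2]<60)&(P[...,0]>-60)&(P[...,0]<90)&(P[...,1]>0)&(P[...,1]<125)
ed(g,0,0,'stack x');ed(g,1,0,'stack y')
for z in(38,42,46,50,55.5):
    mm=g&(abs(P[...,2]-z)<1.5);ed(mm,0,0,'z%d x'%z);ed(mm,1,0,'   y')
n=((hsv[...,1]<40)&(hsv[...,2]>170)&(abs(P[...,2]-35)<5)&(P[...,0]>-82)&(P[...,0]<60)&(P[...,1]<0)&(P[...,1]>-115)).astype(np.uint8)
k,l,st,c=cv2.connectedComponentsWithStats(n)
for i in range(1,k):
    if st[i,4]>10: q=P[l==i];print('nut',st[i,4],q.mean(0).round(1),q.min(0).round(1),q.max(0).round(1))
E
```

```text
bed y 10760 [-102.3  -83.1  -20.8   11.9   14.2]
bed x 13210 [-81.9 -78.2  21.6  78.8  80.5]
bed z 29.508958023969626
far fence x 818 [47.3 49.3 74.7 80.9 81.1]
left fence y 67 [21.8 21.9 35.1 36.8 36.9]
stack x 3186 [-34.8 -30.1  31.8  62.4  63.1]
stack y 3186 [14.6 15.6 27.3 35.5 36.6]
z38 x 225 [-7.7 -3.4 41.2 61.3 61.5]
   y 225 [13.6 13.9 16.7 33.2 35.1]
z42 x 43 [-8.  -3.3 49.2 62.1 62.2]
   y 43 [13.9 14.3 17.2 32.6 34.1]
z46 x 3 [47.1 47.7 62.9 63.  63. ]
   y 3 [19.1 19.3 23.7 30.  30.3]
z50 x 201 [14.6 21.7 60.2 63.4 63.4]
   y 201 [20.3 20.5 22.4 36.5 37.1]
z55 x 2274 [-35.9 -32.4  23.4  59.1  60.3]
   y 2274 [22.4 22.9 28.6 35.4 36.3]
nut 194 [-53.4 -43.6  35.1] [-60.6 -57.8  30. ] [-46.5 -33.8  37.5]
nut 154 [ 11.  -54.7  34.7] [ -5.2 -61.3  30.1] [ 19.9 -48.9  37. ]
nut 38 [-32.  -70.9  34.5] [-40.5 -78.4  30.2] [-26.  -67.   36.5]
```

View pics/w4.png

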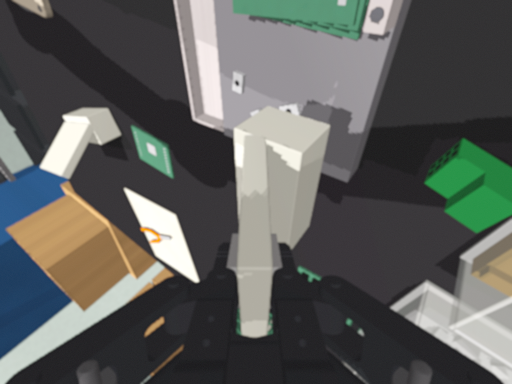

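The view shows the block over the right of the bed. Nuts are visible at (238,82), (290,108) and (255,112), ahead of the block's pushing face, and the stack's right edge is well clear. Lowering and sweeping.

Call:
{"method": "send_rows", "body": {"series": [[0, [0.039, -0.032, -0.5], [0, 0, 0]], [0, [0, 0, -0.5], [0, 0, 0]], [0, [0, 0, -0.3], [0, 0, 0]], [0, [0, 0, -0.1], [0, 0, 0]], [0, [0, 0, 0], [0, 0, 0]]]}}

```text
clock: 15.6
eef_pos: [676.3, -38.2, 115.0]
tool_rot: [-2.484, 0.351, 1.987]
force: [-0.2, -0.3, -3.5]
width: 11.2
gripper_force: 59.5
```

```bash
python3 -c "
from st import *
s,o,Rb=blk();o=go(o,60,-62,32.5);go(o,-72,-62,32.5,11)"
```

```text
t 15.6 F [-0.2 -0.3 -3.5] w 11.2 eef [676.3 -38.2 115. ] q [-0.03  1.18 -0.42  0.97  0.72  1.75 -0.18]
block tray xyz [ 60.5 -63.6  36. ] yaw rel 179.79 tilt [0.05 0.15]
rows 1 [-0.012  0.024 -0.058]
rows 11 [-0.198 -0.031  0.   ]
```

Call:
{"method": "send_rows", "body": {"series": [[0, [0, 0.02, -0.058], [0, 0, 0]], [0, [-0.198, -0.031, 0], [0, 0, 0]], [0, [-0.198, -0.031, 0], [0, 0, 0]], [0, [-0.198, -0.031, 0], [0, 0, 0]], [0, [-0.198, -0.031, 0], [0, 0, 0]], [0, [-0.198, -0.031, 0], [0, 0, 0]]]}}

```text
clock: 16.35
eef_pos: [617.3, -46.0, 113.0]
tool_rot: [-2.487, 0.352, 1.986]
force: [0.7, -0.6, -3.4]
width: 11.2
gripper_force: 59.8
```

Call:
{"method": "send_rows", "body": {"series": [[0, [-0.198, -0.031, 0], [0, 0, 0]], [0, [-0.198, -0.031, 0], [0, 0, 0]], [0, [-0.198, -0.031, 0], [0, 0, 0]], [0, [-0.198, -0.031, 0], [0, 0, 0]], [0, [-0.198, -0.031, 0], [0, 0, 0]], [0, [-0.198, -0.031, 0], [0, 0, 0]], [0, [0, 0, 0], [0, 0, 0]]]}}

```text
clock: 17.23
eef_pos: [546.0, -57.4, 113.0]
tool_rot: [-2.485, 0.352, 1.987]
force: [-0.8, -0.3, -3.6]
width: 11.4
gripper_force: 59.8
```

```bash
python3 - <<'E'
from st import *
s,o,Rb=blk();t=go(o,-72,-62,75);go(t,-72,67,75,4)
a=grab('scene','s5.png');b=grab('top')
cv2.imwrite('pics/s5.png',cv2.resize(a['img'][150:320,140:330][...,::-1],None,fx=3,fy=3,interpolation=cv2.INTER_CUBIC))
E
```

```text
t 17.23 F [-0.8 -0.3 -3.6] w 11.4 eef [546.  -57.4 113. ] q [ 0.05  1.   -0.45  1.48  0.7   1.5  -0.39]
block tray xyz [-71.1 -62.1  33.9] yaw rel 179.84 tilt [-0.07  0.13]
rows 1 [-0.015 -0.     0.684]
rows 4 [-0.085  0.531  0.   ]
```

View pics/s5.png

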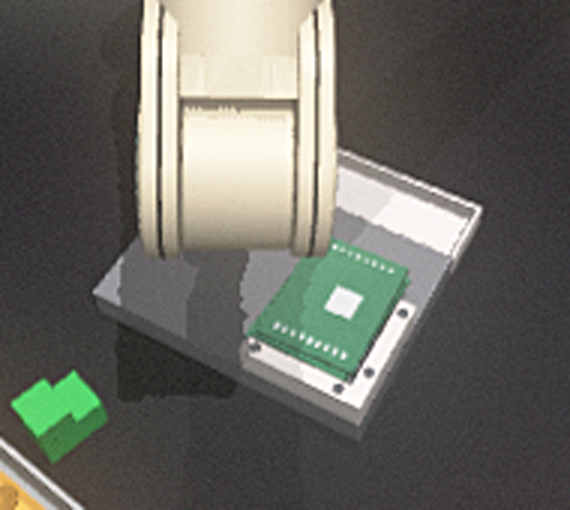

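The scene view shows the block hidden behind the wrist, the bed clear on the visible part, and the stack undisturbed. I'll lift, move to the front of the stack and check for nuts.

Call:
{"method": "send_rows", "body": {"series": [[0, [0, 0, 0.4], [0, 0, 0]], [0, [0, 0, 0.3], [0, 0, 0]], [0, [-0.085, 0.531, 0], [0, 0, 0]], [0, [-0.085, 0.531, 0], [0, 0, 0]], [0, [-0.085, 0.531, 0], [0, 0, 0]], [0, [-0.085, 0.531, 0], [0, 0, 0]], [0, [0, 0, 0], [0, 0, 0]]]}}

```text
clock: 18.2
eef_pos: [525.2, 74.2, 155.1]
tool_rot: [-2.487, 0.347, 1.991]
force: [0.7, -0.4, -3.5]
width: 11.4
gripper_force: 59.7
```

```bash
python3 - <<'E'
from st import *
s,o,Rb=blk();t=go(o,-75,67,33);go(t,-53,67,33,4)
a=grab('scene');b=grab('top');w=grab('wrist')
for n,d in(('top',b),('scene',a),('wrist',w)):
    W=cloud(d);P=Rt.inv().apply(W.reshape(-1,3)-to).reshape(W.shape)
    print(n,'nut-like on bed',((abs(P[...,2]-36)<2)&(P[...,1]<5)&(P[...,1]>-118)&(abs(P[...,0])<80)).sum(),'bed px',((abs(P[...,2]-30)<3)&(P[...,1]<5)&(P[...,1]>-118)&(abs(P[...,0])<80)).sum(),
     'in trough',((P[...,2]>8)&(P[...,2]<14)&(P[...,1]<110)&(P[...,1]>-115)&(P[...,0]<-88)&(P[...,0]>-135)).sum())
i1=cv2.resize(a['img'][150:300,170:320],(400,400));i2=cv2.resize(b['img'][105:215,195:305],(400,400))
cv2.imwrite('pics/m6.png',np.hstack([i1,i2])[...,::-1])
E
```

```text
t 18.2 F [ 0.7 -0.4 -3.5] w 11.4 eef [525.2  74.2 155.1] q [-0.12  0.97 -0.5   1.43  0.58  1.61 -0.5 ]
block tray xyz [-70.8  71.4  76. ] yaw rel 180.1 tilt [-0.05  0.39]
rows 1 [-0.057 -0.083 -0.717]
rows 4 [0.091 0.014 0.   ]
top nut-like on bed 117 bed px 1057 in trough 30
scene nut-like on bed 3 bed px 2627 in trough 83
wrist nut-like on bed 0 bed px 10314 in trough 0
```

View pics/m6.png

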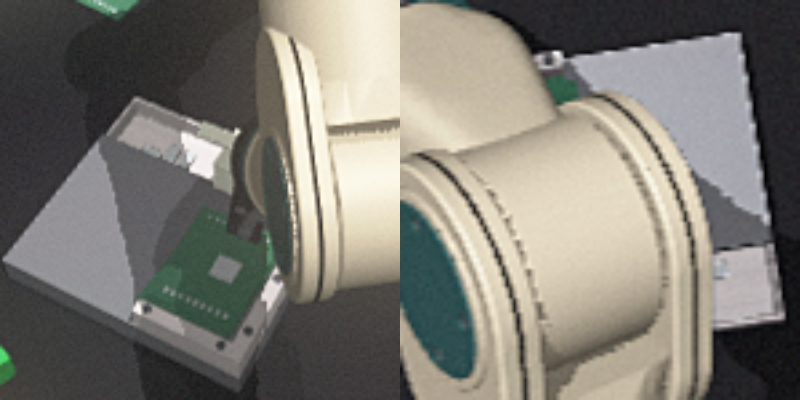

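The bed is clear (left panel: nuts in the trough near (180,155)), so the sweep is done. Next is tapping in x.

Call:
{"method": "send_rows", "body": {"series": [[0, [-0.057, -0.083, 0], [0, 0, 0]], [0, [0, 0, -0.4], [0, 0, 0]], [0, [0, 0, -0.3], [0, 0, 0]], [0, [0, 0, -0.02], [0, 0, 0]], [0, [0, 0, 0], [0, 0, 0]]]}}

```text
clock: 18.98
eef_pos: [521.5, 65.1, 109.6]
tool_rot: [-2.483, 0.35, 1.987]
force: [0.2, 0.3, -4.1]
width: 11.1
gripper_force: 59.9
```

Call:
{"method": "send_rows", "body": {"series": [[0, [0.066, 0.01, 0], [0, 0, 0]], [0, [0.066, 0.01, 0], [0, 0, 0]], [0, [0.066, 0.01, 0], [0, 0, 0]], [0, [0.066, 0.01, 0], [0, 0, 0]], [0, [0.05, 0.008, 0], [0, 0, 0]], [0, [0, 0, 0], [0, 0, 0]]]}}

```text
clock: 19.73
eef_pos: [540.8, 68.1, 110.6]
tool_rot: [-2.484, 0.351, 1.987]
force: [-0.2, -0.1, -3.6]
width: 11.5
gripper_force: 59.7
```

```bash
python3 -c "
from st import *
s,o,Rb=blk();t=go(o,-52,67,33)"
```

```text
t 19.73 F [-0.2 -0.1 -3.6] w 11.5 eef [540.8  68.1 110.6] q [-0.12  1.04 -0.48  1.4   0.61  1.57 -0.5 ]
block tray xyz [-56.6  62.7  31.6] yaw rel 179.82 tilt [0.02 0.15]
rows 1 [0.064 0.083 0.024]
```

Call:
{"method": "send_rows", "body": {"series": [[0, [0.025, 0.004, 0.015], [0, 0, 0]], [0, [0.025, 0.004, 0], [0, 0, 0]], [0, [0.025, 0.004, 0], [0, 0, 0]], [0, [0, 0, 0], [0, 0, 0]]]}}

```text
clock: 20.23
eef_pos: [544.3, 68.5, 111.7]
tool_rot: [-2.481, 0.351, 1.988]
force: [-4.8, -1.9, -3.6]
width: 11.3
gripper_force: 59.3
```

Call:
{"method": "send_rows", "body": {"series": [[0, [0.025, 0.004, 0], [0, 0, 0]], [0, [0, 0, 0], [0, 0, 0]]]}}

```text
clock: 20.48
eef_pos: [544.6, 68.5, 111.7]
tool_rot: [-2.478, 0.35, 1.989]
force: [-8.0, -2.4, -2.8]
width: 11.3
gripper_force: 59.4
```

```bash
python3 -c "
from st import *
s,o,Rb=blk();t=go(o,-52,67,33)"
```

```text
t 20.48 F [-8.  -2.4 -2.8] w 11.3 eef [544.6  68.5 111.7] q [-0.12  1.05 -0.48  1.38  0.6   1.59 -0.49]
block tray xyz [-53.2  62.4  32.8] yaw rel 179.81 tilt [0.34 0.05]
rows 1 [0.008 0.079 0.003]
```

Call:
{"method": "send_rows", "body": {"series": [[0, [0.025, 0.004, 0], [0, 0, 0]], [0, [0.025, 0.004, 0], [0, 0, 0]], [0, [0, 0, 0], [0, 0, 0]]]}}

```text
clock: 20.85
eef_pos: [545.3, 68.6, 111.7]
tool_rot: [-2.471, 0.349, 1.991]
force: [-12.9, -2.1, -3.3]
width: 11.5
gripper_force: 59.2
```

```bash
python3 - <<'E'
from st import *
s,o,Rb=blk();t=go(o,-75,62,33,2);t=go(t,-75,62,85,2);t=go(t,-2,-60,85,4);go(t,18,-60,33,2)
E
```

```text
t 20.85 F [-12.9  -2.1  -3.3] w 11.5 eef [545.3  68.6 111.7] q [-0.12  1.05 -0.48  1.37  0.6   1.6  -0.48]
block tray xyz [-53.1  62.3  33. ] yaw rel 179.79 tilt [ 0.7  -0.04]
rows 2 [-0.18  -0.031 -0.   ]
rows 2 [0.    0.    0.433]
rows 4 [ 0.38  -0.454  0.   ]
rows 2 [ 0.165  0.026 -0.433]
```

Call:
{"method": "send_rows", "body": {"series": [[0, [-0.2, -0.031, 0], [0, 0, 0]], [0, [-0.2, -0.031, 0], [0, 0, 0]], [0, [0, 0, 0.433], [0, 0, 0]], [0, [0, 0, 0.433], [0, 0, 0]], [0, [0.4, -0.454, 0], [0, 0, 0]], [0, [0.4, -0.454, 0], [0, 0, 0]], [0, [0.4, -0.454, 0], [0, 0, 0]], [0, [0.4, -0.454, 0], [0, 0, 0]]]}}

```text
clock: 21.85
eef_pos: [623.6, -43.7, 166.0]
tool_rot: [-2.488, 0.351, 1.985]
force: [0.4, 1.0, -4.2]
width: 11.7
gripper_force: 60.3
```

Call:
{"method": "send_rows", "body": {"series": [[0, [0.16, 0.026, -0.4], [0, 0, 0]], [0, [0.16, 0.026, -0.35], [0, 0, 0]], [0, [0, 0, -0.08], [0, 0, 0]], [0, [0, 0, 0], [0, 0, 0]]]}}

```text
clock: 22.35
eef_pos: [641.1, -39.8, 115.0]
tool_rot: [-2.485, 0.351, 1.986]
force: [-0.5, 0.3, -4.6]
width: 11.2
gripper_force: 60.3
```

```bash
python3 - <<'E'
from st import *
s,o,Rb=blk();t=go(o,20,-60,33);t=go(t,20,-26,33,5);t=go(t,20,-18,33,4)
w=grab('wrist','w7.png');W=cloud(w);P=Rt.inv().apply(W.reshape(-1,3)-to).reshape(W.shape)
hsv=cv2.cvtColor(w['img'],cv2.COLOR_RGB2HSV);g=(hsv[...,1]>90)&(hsv[...,0]>60)&(hsv[...,0]<100)&(P[...,2]>34)&(P[...,2]<60)&(abs(P[...,0])<90)&(abs(P[...,1])<125)
for z in(38,42,46,50,55.5):
    q=P[g&(abs(P[...,2]-z)<1.5)]
    if len(q)>5: print(z,len(q),np.percentile(q[:,0],[2,98]).round(1),np.percentile(q[:,1],[2,98]).round(1))
E
```

```text
t 22.35 F [-0.5  0.3 -4.6] w 11.2 eef [641.1 -39.8 115. ] q [-0.01  1.12 -0.44  1.13  0.71  1.68 -0.25]
block tray xyz [ 25.5 -59.7  36. ] yaw rel 179.81 tilt [-0.02  0.17]
rows 1 [-0.09 -0.02 -0.05]
rows 5 [-0.018  0.112  0.   ]
rows 4 [-0.005  0.033  0.   ]
38 7 [19.  59.3] [16.2 16.6]
55.5 10419 [-26.4  66.4] [22.9 46.7]
```

Call:
{"method": "send_rows", "body": {"series": [[0, [-0.09, -0.02, -0.05], [0, 0, 0]], [0, [-0.018, 0.112, 0], [0, 0, 0]], [0, [-0.018, 0.112, 0], [0, 0, 0]], [0, [-0.018, 0.112, 0], [0, 0, 0]], [0, [-0.018, 0.112, 0], [0, 0, 0]], [0, [-0.018, 0.112, 0], [0, 0, 0]], [0, [0, 0, 0], [0, 0, 0]]]}}

```text
clock: 23.28
eef_pos: [630.0, -6.7, 110.6]
tool_rot: [-2.484, 0.35, 1.988]
force: [0.8, 0.2, -3.8]
width: 11.5
gripper_force: 60.2
```

Call:
{"method": "send_rows", "body": {"series": [[0, [-0.005, 0.033, 0], [0, 0, 0]], [0, [-0.005, 0.033, 0], [0, 0, 0]], [0, [-0.005, 0.033, 0], [0, 0, 0]], [0, [0, 0, 0], [0, 0, 0]]]}}

```text
clock: 23.78
eef_pos: [629.2, -1.8, 110.8]
tool_rot: [-2.484, 0.351, 1.987]
force: [-0.3, -2.2, -3.8]
width: 11.5
gripper_force: 60.3
```

```bash
python3 -c "
from st import *
s,o,Rb=blk();t=go(o,20,-18,33)"
```

```text
t 23.77 F [-0.3 -2.2 -3.8] w 11.5 eef [629.2  -1.8 110.8] q [-0.05  1.12 -0.45  1.15  0.68  1.68 -0.3 ]
block tray xyz [ 19.7 -20.3  31.8] yaw rel 179.82 tilt [0.02 0.13]
rows 1 [-0.001  0.039  0.02 ]
```

Call:
{"method": "send_rows", "body": {"series": [[0, [-0.004, 0.025, 0.01], [0, 0, 0]], [0, [-0.004, 0.025, 0], [0, 0, 0]], [0, [0, 0, 0], [0, 0, 0]]]}}

```text
clock: 24.15
eef_pos: [628.7, 1.5, 111.3]
tool_rot: [-2.484, 0.351, 1.987]
force: [0.7, -1.1, -3.8]
width: 11.4
gripper_force: 60.2
```

Call:
{"method": "send_rows", "body": {"series": [[0, [-0.004, 0.025, 0], [0, 0, 0]], [0, [-0.004, 0.025, 0], [0, 0, 0]], [0, [0, 0, 0], [0, 0, 0]]]}}

```text
clock: 24.52
eef_pos: [628.7, 2.0, 111.7]
tool_rot: [-2.483, 0.355, 1.987]
force: [0.4, -6.1, -4.5]
width: 11.7
gripper_force: 59.9
```

```bash
python3 -c "
from st import *
s,o,Rb=blk();t=go(o,20,-18,33)"
```

```text
t 24.52 F [ 0.4 -6.1 -4.5] w 11.7 eef [628.7   2.  111.7] q [-0.05  1.12 -0.45  1.15  0.68  1.69 -0.31]
block tray xyz [ 19.8 -16.7  32.7] yaw rel 179.81 tilt [-0.02 -0.09]
rows 1 [ 0.007 -0.02   0.005]
```

Call:
{"method": "send_rows", "body": {"series": [[0, [-0.004, 0.025, 0], [0, 0, 0]], [0, [-0.004, 0.025, 0], [0, 0, 0]], [0, [-0.004, 0.025, 0], [0, 0, 0]], [0, [0, 0, 0], [0, 0, 0]]]}}

```text
clock: 25.02
eef_pos: [628.7, 3.7, 112.6]
tool_rot: [-2.482, 0.361, 1.986]
force: [2.3, -10.7, -3.0]
width: 11.1
gripper_force: 59.8
```

Call:
{"method": "send_rows", "body": {"series": [[0, [0.04, -0.3, 0], [0, 0, 0]], [0, [0.06, -0.3, 0.2], [0, 0, 0]], [0, [0, 0, 0.5], [0, 0, 0]], [0, [0, 0, 0.2], [0, 0, 0]], [0, [-0.4, 0.45, 0], [0, 0, 0]], [0, [-0.45, 0.5, 0], [0, 0, 0]], [0, [-0.45, 0.5, 0], [0, 0, 0]], [0, [-0.45, 0.42, 0], [0, 0, 0]]]}}

```text
clock: 26.02
eef_pos: [527.7, 87.7, 166.5]
tool_rot: [-2.487, 0.349, 1.988]
force: [0.7, 0.3, -2.7]
width: 11.5
gripper_force: 60.3
```

```bash
python3 -c "
from st import *
s,o,Rb=blk();t=go(o,-75,64,80);t=go(t,-75,64,33,2);go(t,-56,64,33,5)"
```

```text
t 26.02 F [ 0.7  0.3 -2.7] w 11.5 eef [527.7  87.7 166.5] q [-0.14  0.97 -0.51  1.41  0.56  1.64 -0.5 ]
block tray xyz [-66.3  84.2  87.4] yaw rel 179.94 tilt [-0.07  0.29]
rows 1 [-0.09  -0.356 -0.124]
rows 2 [ 0.     0.    -0.392]
rows 5 [0.063 0.01  0.   ]
```

Call:
{"method": "send_rows", "body": {"series": [[0, [-0.09, -0.356, 0], [0, 0, 0]], [0, [0, 0, -0.4], [0, 0, 0]], [0, [0, 0, -0.4], [0, 0, 0]], [0, [0, 0, -0.1], [0, 0, 0]], [0, [0, 0, 0], [0, 0, 0]]]}}

```text
clock: 26.65
eef_pos: [522.9, 64.0, 110.6]
tool_rot: [-2.483, 0.35, 1.988]
force: [-0.3, 0.1, -3.7]
width: 11.1
gripper_force: 60.3
```

Call:
{"method": "send_rows", "body": {"series": [[0, [0.063, 0.01, 0], [0, 0, 0]], [0, [0.063, 0.01, 0], [0, 0, 0]], [0, [0.063, 0.01, 0], [0, 0, 0]], [0, [0.063, 0.01, 0], [0, 0, 0]], [0, [0.063, 0.01, 0], [0, 0, 0]], [0, [0, 0, 0], [0, 0, 0]]]}}

```text
clock: 27.4
eef_pos: [542.3, 66.7, 111.3]
tool_rot: [-2.484, 0.351, 1.987]
force: [0.3, -0.8, -4.8]
width: 11.1
gripper_force: 60.3
```

```bash
python3 -c "
from st import *
s,o,Rb=blk();t=go(o,-52,64,33)"
```

```text
t 27.4 F [ 0.3 -0.8 -4.8] w 11.1 eef [542.3  66.7 111.3] q [-0.12  1.04 -0.49  1.39  0.61  1.58 -0.5 ]
block tray xyz [-55.4  61.1  32.3] yaw rel 179.81 tilt [0.01 0.16]
rows 1 [0.048 0.057 0.012]
```

Call:
{"method": "send_rows", "body": {"series": [[0, [0.025, 0.004, 0], [0, 0, 0]], [0, [0.025, 0.004, 0], [0, 0, 0]], [0, [0.025, 0.004, 0], [0, 0, 0]], [0, [0.025, 0.004, 0], [0, 0, 0]], [0, [0.025, 0.004, 0], [0, 0, 0]], [0, [0.025, 0.004, 0], [0, 0, 0]], [0, [0, 0, 0], [0, 0, 0]]]}}

```text
clock: 28.28
eef_pos: [545.7, 67.2, 111.4]
tool_rot: [-2.469, 0.348, 1.991]
force: [-13.8, -2.4, -5.0]
width: 11.2
gripper_force: 59.5
```

```bash
python3 -c "
from st import *
s,o,Rb=blk()"
```

```text
t 28.27 F [-13.8  -2.4  -5. ] w 11.2 eef [545.7  67.2 111.4] q [-0.12  1.06 -0.48  1.37  0.6   1.6  -0.48]
block tray xyz [-53.1  60.9  32.7] yaw rel 179.74 tilt [ 0.83 -0.06]
```

Call:
{"method": "send_rows", "body": {"series": [[0, [-0.2, -0.031, 0], [0, 0, 0]], [0, [-0.3, -0.045, 0], [0, 0, 0]], [0, [0, 0, 0.433], [0, 0, 0]], [0, [0, 0, 0.433], [0, 0, 0]], [0, [0.4, -0.454, 0], [0, 0, 0]], [0, [0.4, -0.454, 0], [0, 0, 0]], [0, [0.4, -0.454, 0], [0, 0, 0]], [0, [0.4, -0.454, 0], [0, 0, 0]]]}}

```text
clock: 29.28
eef_pos: [618.9, -46.0, 165.8]
tool_rot: [-2.488, 0.351, 1.985]
force: [0.4, 0.2, -3.6]
width: 11.0
gripper_force: 60.6
```

Call:
{"method": "send_rows", "body": {"series": [[0, [0.16, 0.026, -0.4], [0, 0, 0]], [0, [0.1, 0.016, -0.35], [0, 0, 0]], [0, [0, 0, -0.08], [0, 0, 0]], [0, [0, 0, 0], [0, 0, 0]]]}}

```text
clock: 29.78
eef_pos: [632.3, -42.3, 113.7]
tool_rot: [-2.483, 0.35, 1.988]
force: [0.3, 0.1, -3.8]
width: 11.2
gripper_force: 60.6
```

```bash
python3 -c "
from st import *
s,o,Rb=blk();t=go(o,20,-60,33);t=go(t,20,-21,33,6)"
```

```text
t 29.77 F [ 0.3  0.1 -3.8] w 11.2 eef [632.3 -42.3 113.7] q [ 0.    1.11 -0.44  1.16  0.71  1.67 -0.26]
block tray xyz [ 16.3 -60.7  34.8] yaw rel 179.87 tilt [0.08 0.16]
rows 1 [ 0.058  0.021 -0.029]
rows 6 [-0.017  0.107  0.   ]
```

Now the second y tap, then retreat and look.

Call:
{"method": "send_rows", "body": {"series": [[0, [0.058, 0.021, -0.029], [0, 0, 0]], [0, [-0.017, 0.107, 0], [0, 0, 0]], [0, [-0.017, 0.107, 0], [0, 0, 0]], [0, [-0.017, 0.107, 0], [0, 0, 0]], [0, [-0.017, 0.107, 0], [0, 0, 0]], [0, [-0.017, 0.107, 0], [0, 0, 0]], [0, [-0.017, 0.107, 0], [0, 0, 0]], [0, [0, 0, 0], [0, 0, 0]]]}}

```text
clock: 30.78
eef_pos: [629.9, -2.1, 111.7]
tool_rot: [-2.484, 0.35, 1.988]
force: [0.7, 0.1, -2.5]
width: 11.3
gripper_force: 60.6
```

Call:
{"method": "send_rows", "body": {"series": [[0, [-0.004, 0.025, 0], [0, 0, 0]], [0, [-0.004, 0.025, 0], [0, 0, 0]], [0, [-0.004, 0.025, 0], [0, 0, 0]], [0, [-0.004, 0.025, 0], [0, 0, 0]], [0, [-0.004, 0.025, 0], [0, 0, 0]], [0, [-0.004, 0.025, 0], [0, 0, 0]], [0, [-0.004, 0.025, 0], [0, 0, 0]], [0, [0, 0, 0], [0, 0, 0]]]}}

```text
clock: 31.78
eef_pos: [628.8, 3.4, 112.3]
tool_rot: [-2.482, 0.358, 1.987]
force: [1.3, -7.8, -4.1]
width: 11.7
gripper_force: 60.0
```

```bash
python3 -c "
from st import *
s,o,Rb=blk()"
```

```text
t 31.77 F [ 1.3 -7.8 -4.1] w 11.7 eef [628.8   3.4 112.3] q [-0.06  1.12 -0.45  1.14  0.69  1.69 -0.31]
block tray xyz [ 20.1 -15.6  33.3] yaw rel 179.76 tilt [-0.03 -0.27]
```

Call:
{"method": "send_rows", "body": {"series": [[0, [0.04, -0.3, 0], [0, 0, 0]], [0, [0.06, -0.4, 0.2], [0, 0, 0]], [0, [0, -0.6, 0.6], [0, 0, 0]], [0, [0, -0.8, 0.6], [0, 0, 0]], [0, [-0.2, -0.8, 0.3], [0, 0, 0]], [0, [-0.2, -0.8, 0], [0, 0, 0]], [0, [0, 0, 0], [0, 0, 0]]]}}

```text
clock: 32.65
eef_pos: [607.9, -222.7, 216.2]
tool_rot: [-2.482, 0.357, 1.978]
force: [-0.0, 0.5, -4.2]
width: 11.2
gripper_force: 60.6
```

```bash
python3 - <<'E'
from st import *
s,o,Rb=blk()
for n in('top','scene','wrist'):
    d=grab(n);W=cloud(d);P=Rt.inv().apply(W.reshape(-1,3)-to).reshape(W.shape)
    hsv=cv2.cvtColor(d['img'],cv2.COLOR_RGB2HSV);g=(hsv[...,1]>90)&(hsv[...,0]>60)&(hsv[...,0]<100)&(P[...,2]>34)&(P[...,2]<61)&(abs(P[...,0])<90)&(P[...,1]>0)&(P[...,1]<125)
    # top face
    q=P[g&(P[...,2]>52)][:,:2].astype(np.float32)
    if len(q)>20: print(n,len(q),cv2.minAreaRect(q),np.percentile(q,[1,99],axis=0).round(1).tolist())
    f=(abs(P[...,2]-58)<3)&(hsv[...,1]<60)&(P[...,0]>-20)&(P[...,0]<90)&(P[...,1]>10)&(P[...,1]<130)
    a=P[f&(P[...,1]>30)&(P[...,1]<95)][:,0];b=P[f&(P[...,0]>0)&(P[...,0]<60)][:,1]
    if len(a)>5:print(' far fence x',np.percentile(a,[2,98]).round(1));
    if len(b)>5:print(' left fence y',np.percentile(b,[2,98]).round(1))
    for z in(38,42,46,50):
        r=P[g&(abs(P[...,2]-z)<1.5)]
        if len(r)>5: print('  z',z,len(r),np.percentile(r[:,0],[2,98]).round(1),np.percentile(r[:,1],[2,98]).round(1))
    t=(P[...,2]>8)&(P[...,2]<14)&(P[...,1]<115)&(P[...,1]>-115)&(P[...,0]<-88)&(P[...,0]>-135)
    k,l,st,c=cv2.connectedComponentsWithStats(t.astype(np.uint8))
    print(' trough blobs',[(int(st[i,4]),P[l==i].mean(0).round(0).tolist()) for i in range(1,k) if st[i,4]>5])
d=load('scene');w=load('top')
cv2.imwrite('pics/m8.png',np.hstack([cv2.resize(d['img'][170:300,165:305],(400,371)),cv2.resize(w['img'][108:210,200:310],(400,371))])[...,::-1])
E
```

```text
t 32.65 F [-0.   0.5 -4.2] w 11.2 eef [ 607.9 -222.7  216.2] q [ 0.24  0.95 -0.42  1.24  0.79  1.67 -0.04]
block tray xyz [ -36.1 -235.4  137.2] yaw rel 179.25 tilt [-0.  -0.2]
top 804 ((18.475120544433594, 66.13145446777344), (78.50425720214844, 99.16828155517578), 89.6202392578125) [[-30.7, 27.9], [67.1, 104.8]]
 far fence x [ 9.  80.6]
 left fence y [ 43.  118.1]
  z 50 25 [-31.2  60.2] [ 30.5 103.9]
 trough blobs [(20, [-97.0, -75.0, 10.0]), (53, [-107.0, -48.0, 11.0])]
scene 491 ((18.501224517822266, 68.85928344726562), (77.49236297607422, 95.96961212158203), 89.23015594482422) [[-28.8, 30.9], [66.0, 106.7]]
 far fence x [ 8.5 83.1]
 left fence y [ 35.6 121.8]
 trough blobs [(46, [-102.0, -61.0, 11.0]), (28, [-105.0, -36.0, 11.0])]
 trough blobs []
```

View pics/m8.png

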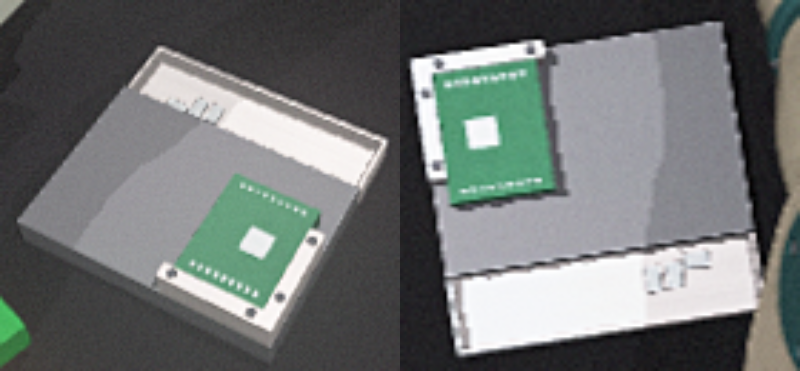

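The stack looks square against both fences, and the nuts lie in the trough near (190,105) in the left panel and (665,275) in the right. Next I'll check whether the block slipped in the grip, and get exact edges.

```bash
python3 - <<'E'
from st import *
s,o,Rb=blk();d=load('wrist');W=cloud(d)
P=(Rb.inv().apply(W.reshape(-1,3)-s['eef_pos'])+[-23.5,0,79]).reshape(W.shape)
m=(abs(P[...,0])<60)&(abs(P[...,1])<80)&(P[...,2]>-25)&(P[...,2]<60)
Q=P[m]
for ax in range(3): print(ax,np.percentile(Q[:,ax],[.5,2,5,50,95,98,99.5]).round(1))
# end face y=-45 and top face z=36 plane fits
def pf(k,ax,n):
    q=Q[k];o_=[i for i in range(3) if i!=ax];A=np.c_[q[:,o_],np.ones(len(q))];kk=np.ones(len(q),bool)
    for _ in range(5):
        c=np.linalg.lstsq(A[kk],q[kk,ax],rcond=None)[0];kk=abs(A@c-q[:,ax])<2
    print(n,kk.sum(),'slopes deg',np.degrees(c[:2]).round(2),'off',c[2].round(2))
pf((abs(Q[:,1]+45)<4)&(Q[:,2]<33),1,'end face y(x,z)')
pf((abs(Q[:,2]-36)<4)&(Q[:,0]<-10),2,'top z(x,y)')
pf((abs(Q[:,0]+22)<4)&(Q[:,2]<33),0,'-x face x(y,z)')
# board vs fence edges with intensity profiles in 'top'
d=load('top')
hsv=cv2.cvtColor(d['img'],cv2.COLOR_RGB2HSV)
for n in('top','scene'):
    d=load(n);f=cv2.cvtColor(d['img'],cv2.COLOR_RGB2HSV)[...,1].astype(np.float32)
    def prof(pts):
        uv=np.array([px(d,to+Rt.apply(p)) for p in pts],np.float32);return cv2.remap(f,uv[None,:,0],uv[None,:,1],cv2.INTER_LINEAR)[0]
    t=np.arange(-12,12,.25)
    def edge(mk,lines):
        a=np.mean([prof([mk(x,k) for x in t]) for k in lines],0);h=(a[:12].mean()+a[-12:].mean())/2
        i=np.argmax(np.abs(np.gradient(cv2.GaussianBlur(a[None],(1,9),0)[0] if 0 else np.convolve(a,np.ones(9)/9,'same')))[6:-6])+6;return t[i]
    print(n,'near edge x+30:',[edge(lambda x,k:[-30+x,k,56],[k]) for k in(35,45,55,70,80,90,100)],'right edge y-27:',[edge(lambda x,k:[k,27+x,56],[k]) for k in(-20,-10,0,15,25,40,50,60)])
E
```

```text
t 32.8 F [ 0.5  0.9 -4.4] w 11.2 eef [ 610.2 -214.5  214.1] q [ 0.23  0.95 -0.42  1.24  0.78  1.67 -0.04]
block tray xyz [ -32.4 -227.2  135.1] yaw rel 179.78 tilt [-0.02  0.26]
0 [-21.2 -21.1 -21.  -11.1  19.9  21.7  22.6]
1 [-43.8 -43.5 -43.3 -33.4  25.3  33.9  42.6]
2 [ 0.7  2.1  4.3 33.6 49.7 56.7 59.3]
end face y(x,z) 2165 slopes deg [ 0.04 -0.75] off -42.47
top z(x,y) 1687 slopes deg [3.09 0.85] off 36.54
-x face x(y,z) 1993 slopes deg [-0.46  0.03] off -20.77
top near edge x+30: [np.float64(-3.0), np.float64(9.75), np.float64(-2.75), np.float64(-3.25), np.float64(-2.0), np.float64(-3.0), np.float64(-2.0)] right edge y-27: [np.float64(0.25), np.float64(-1.25), np.float64(0.0), np.float64(0.0), np.float64(-0.75), np.float64(-0.5), np.float64(-1.75), np.float64(-0.75)]
scene near edge x+30: [np.float64(-0.5), np.float64(-1.0), np.float64(-0.5), np.float64(-0.5), np.float64(-1.25), np.float64(9.0), np.float64(0.0)] right edge y-27: [np.float64(1.75), np.float64(1.75), np.float64(2.0), np.float64(2.25), np.float64(2.0), np.float64(1.75), np.float64(1.75), np.float64(1.0)]
```

The block tilted about 0.8° in the grip during the y taps. I'll correct that and finish with one gentle round.

Call:
{"method": "send_rows", "body": {"series": [[0, [0.5, 0.6, 0], [0.158, 0.025, 0]], [0, [0.34, 0.6, -0.4], [0, 0, 0]], [0, [0, 0.6, -0.4], [0, 0, 0]], [0, [0, 0.6, -0.4], [0, 0, 0]], [0, [0, 0.4, -0.2], [0, 0, 0]], [0, [0, 0, 0], [0, 0, 0]]]}}

```text
clock: 33.55
eef_pos: [660.4, -42.8, 128.5]
tool_rot: [-2.487, 0.334, 1.991]
force: [0.5, 0.1, -3.3]
width: 11.2
gripper_force: 60.9
```

```bash
python3 -c "
from st import *
s,o,Rb=blk();t=go(o,20,-60,33,2);t=go(t,20,-24,33,6)"
```

```text
t 33.55 F [ 0.5  0.1 -3.3] w 11.2 eef [660.4 -42.8 128.5] q [-0.    1.13 -0.44  1.05  0.72  1.73 -0.19]
block tray xyz [ 43.9 -64.4  49.6] yaw rel 180.1 tilt [0.28 1.09]
rows 2 [-0.203  0.005 -0.138]
rows 6 [-0.016  0.099  0.   ]
```

Call:
{"method": "send_rows", "body": {"series": [[0, [-0.203, 0.005, -0.13], [0, 0, 0]], [0, [-0.203, 0.005, -0.13], [0, 0, 0]], [0, [-0.016, 0.099, 0], [0, 0, 0]], [0, [-0.016, 0.099, 0], [0, 0, 0]], [0, [-0.016, 0.099, 0], [0, 0, 0]], [0, [-0.016, 0.099, 0], [0, 0, 0]], [0, [-0.016, 0.099, 0], [0, 0, 0]], [0, [-0.016, 0.099, 0], [0, 0, 0]]]}}

```text
clock: 34.55
eef_pos: [630.6, -9.9, 114.1]
tool_rot: [-2.488, 0.337, 1.986]
force: [-0.4, 0.2, -3.6]
width: 11.3
gripper_force: 60.9
```

```bash
python3 - <<'E'
from st import *
s,o,Rb=blk();t=go(o,20,-18,33)
w=grab('wrist');W=cloud(w);P=Rt.inv().apply(W.reshape(-1,3)-to).reshape(W.shape)
hsv=cv2.cvtColor(w['img'],cv2.COLOR_RGB2HSV);g=(hsv[...,1]>90)&(hsv[...,0]>60)&(hsv[...,0]<100)&(P[...,2]>34)&(P[...,2]<61)&(abs(P[...,0])<90)&(abs(P[...,1])<125)
for z in(38,42,46,50,55.5):
    q=P[g&(abs(P[...,2]-z)<1.5)]
    if len(q)>5: print(z,len(q),np.percentile(q[:,0],[2,98]).round(1),np.percentile(q[:,1],[2,50,98]).round(1))
E
```

```text
t 34.55 F [-0.4  0.2 -3.6] w 11.3 eef [630.6  -9.9 114.1] q [-0.03  1.12 -0.46  1.15  0.69  1.68 -0.28]
block tray xyz [ 19.8 -27.4  35.2] yaw rel 179.83 tilt [0.15 0.94]
rows 1 [-0.021  0.155 -0.036]
55.5 17393 [-27.3  66.5] [30.7 56.4 79. ]
```

Call:
{"method": "send_rows", "body": {"series": [[0, [-0.008, 0.05, -0.03], [0, 0, 0]], [0, [-0.008, 0.05, 0], [0, 0, 0]], [0, [-0.004, 0.025, 0], [0, 0, 0]], [0, [-0.004, 0.025, 0], [0, 0, 0]], [0, [0, 0, 0], [0, 0, 0]]]}}

```text
clock: 35.22
eef_pos: [629.1, -1.3, 112.4]
tool_rot: [-2.488, 0.337, 1.986]
force: [0.1, 0.5, -2.9]
width: 11.3
gripper_force: 60.9
```

Call:
{"method": "send_rows", "body": {"series": [[0, [-0.004, 0.025, 0], [0, 0, 0]], [0, [-0.004, 0.025, 0], [0, 0, 0]], [0, [0, 0, 0], [0, 0, 0]]]}}

```text
clock: 35.6
eef_pos: [628.7, 1.6, 112.4]
tool_rot: [-2.488, 0.337, 1.986]
force: [0.0, -0.2, -3.6]
width: 11.5
gripper_force: 60.9
```

```bash
python3 - <<'E'
from st import *
s,o,Rb=blk()
E
```

```text
t 35.6 F [ 0.  -0.2 -3.6] w 11.5 eef [628.7   1.6 112.4] q [-0.04  1.12 -0.46  1.15  0.68  1.69 -0.3 ]
block tray xyz [ 19.7 -15.7  33.4] yaw rel 179.83 tilt [0.15 0.93]
```

Call:
{"method": "send_rows", "body": {"series": [[0, [-0.004, 0.025, 0], [0, 0, 0]], [0, [0, 0, 0], [0, 0, 0]]]}}

```text
clock: 35.85
eef_pos: [628.6, 1.9, 112.6]
tool_rot: [-2.487, 0.34, 1.986]
force: [0.4, -3.0, -2.8]
width: 11.0
gripper_force: 60.7
```

Call:
{"method": "send_rows", "body": {"series": [[0, [-0.004, 0.025, 0], [0, 0, 0]], [0, [0, 0, 0], [0, 0, 0]]]}}

```text
clock: 36.1
eef_pos: [628.5, 2.2, 112.8]
tool_rot: [-2.487, 0.342, 1.985]
force: [0.1, -6.3, -3.7]
width: 11.5
gripper_force: 60.5
```

Call:
{"method": "send_rows", "body": {"series": [[0, [-0.004, 0.025, 0], [0, 0, 0]], [0, [0, 0, 0], [0, 0, 0]]]}}

```text
clock: 36.35
eef_pos: [628.4, 2.5, 112.9]
tool_rot: [-2.486, 0.344, 1.985]
force: [0.6, -9.5, -3.7]
width: 11.2
gripper_force: 60.4
```

Call:
{"method": "send_rows", "body": {"series": [[0, [-0.003, 0.017, 0], [0, 0, 0]], [0, [0, 0, 0], [0, 0, 0]]]}}

```text
clock: 36.6
eef_pos: [628.4, 2.7, 113.0]
tool_rot: [-2.486, 0.345, 1.985]
force: [1.5, -9.1, -4.0]
width: 11.3
gripper_force: 60.3
```

Firm, linear contact with no travel, so the stack is hard against the left fence. One final x tap.

Call:
{"method": "send_rows", "body": {"series": [[0, [0.04, -0.3, 0], [0, 0, 0]], [0, [0.06, -0.3, 0.2], [0, 0, 0]], [0, [0, 0, 0.5], [0, 0, 0]], [0, [0, 0, 0.2], [0, 0, 0]], [0, [-0.5, 0.35, 0], [0, 0, 0]], [0, [-0.5, 0.45, 0], [0, 0, 0]], [0, [-0.5, 0.45, 0], [0, 0, 0]], [0, [-0.45, 0.35, 0], [0, 0, 0]]]}}

```text
clock: 37.6
eef_pos: [515.8, 69.8, 167.6]
tool_rot: [-2.49, 0.336, 1.987]
force: [0.6, 0.1, -3.4]
width: 11.4
gripper_force: 60.9
```

```bash
python3 -c "
from st import *
s,o,Rb=blk();t=go(o,-75,64,80);t=go(t,-75,64,33,2);go(t,-56,64,33,5)"
```

```text
t 37.6 F [ 0.6  0.1 -3.4] w 11.4 eef [515.8  69.8 167.6] q [-0.1   0.94 -0.52  1.46  0.57  1.6  -0.5 ]
block tray xyz [-80.8  69.5  88.5] yaw rel 179.96 tilt [0.06 1.08]
rows 1 [ 0.111 -0.076 -0.142]
rows 2 [ 0.     0.    -0.392]
rows 5 [0.063 0.01  0.   ]
```

Call:
{"method": "send_rows", "body": {"series": [[0, [0.111, -0.076, 0], [0, 0, 0]], [0, [0, 0, -0.4], [0, 0, 0]], [0, [0, 0, -0.4], [0, 0, 0]], [0, [0, 0, -0.11], [0, 0, 0]], [0, [0, 0, 0], [0, 0, 0]]]}}

```text
clock: 38.22
eef_pos: [523.0, 62.4, 110.8]
tool_rot: [-2.486, 0.337, 1.986]
force: [0.6, -0.3, -4.4]
width: 11.2
gripper_force: 61.0
```

Call:
{"method": "send_rows", "body": {"series": [[0, [0.063, 0.01, 0], [0, 0, 0]], [0, [0.063, 0.01, 0], [0, 0, 0]], [0, [0.063, 0.01, 0], [0, 0, 0]], [0, [0.063, 0.01, 0], [0, 0, 0]], [0, [0.063, 0.01, 0], [0, 0, 0]], [0, [0, 0, 0], [0, 0, 0]]]}}

```text
clock: 38.98
eef_pos: [542.6, 65.6, 111.7]
tool_rot: [-2.488, 0.337, 1.985]
force: [-0.2, 0.5, -4.6]
width: 11.1
gripper_force: 61.0
```

Call:
{"method": "send_rows", "body": {"series": [[0, [0.025, 0.004, 0], [0, 0, 0]], [0, [0.025, 0.004, 0], [0, 0, 0]], [0, [0, 0, 0], [0, 0, 0]]]}}

```text
clock: 39.35
eef_pos: [544.6, 65.9, 111.8]
tool_rot: [-2.486, 0.337, 1.986]
force: [-2.7, 0.1, -3.3]
width: 11.0
gripper_force: 60.9
```

```bash
python3 -c "
from st import *
s,o,Rb=blk()"
```

```text
t 39.35 F [-2.7  0.1 -3.3] w 11.0 eef [544.6  65.9 111.8] q [-0.11  1.05 -0.5   1.39  0.61  1.58 -0.48]
block tray xyz [-53.4  61.   32.8] yaw rel 179.8 tilt [0.26 0.91]
```

Call:
{"method": "send_rows", "body": {"series": [[0, [0.025, 0.004, 0], [0, 0, 0]], [0, [0.025, 0.004, 0], [0, 0, 0]], [0, [0.02, 0.003, 0], [0, 0, 0]], [0, [0, 0, 0], [0, 0, 0]]]}}

```text
clock: 39.85
eef_pos: [545.5, 66.1, 111.7]
tool_rot: [-2.477, 0.335, 1.988]
force: [-9.3, -1.0, -5.1]
width: 11.4
gripper_force: 60.1
```

Call:
{"method": "send_rows", "body": {"series": [[0, [-0.2, -0.031, 0], [0, 0, 0]], [0, [-0.3, -0.045, 0], [0, 0, 0]], [0, [0, 0, 0.5], [0, 0, 0]], [0, [0, 0, 0.5], [0, 0, 0]], [0, [0.1, -0.5, 0], [0, 0, 0]], [0, [0.1, -0.8, 0], [0, 0, 0]], [0, [0.1, -0.8, 0], [0, 0, 0]], [0, [0.2, -0.8, 0], [0, 0, 0]]]}}

```text
clock: 40.85
eef_pos: [550.2, -113.2, 172.0]
tool_rot: [-2.49, 0.338, 1.986]
force: [0.8, -0.0, -3.5]
width: 11.5
gripper_force: 61.0
```

Call:
{"method": "send_rows", "body": {"series": [[0, [0.2, -0.8, 0], [0, 0, 0]], [0, [0.2, -0.8, 0], [0, 0, 0]], [0, [0.2, -0.7, 0], [0, 0, 0]], [0, [0.1, -0.3, 0], [0, 0, 0]], [0, [0, 0, 0], [0, 0, 0]]]}}

```text
clock: 41.48
eef_pos: [591.4, -268.7, 171.5]
tool_rot: [-2.488, 0.337, 1.983]
force: [0.1, -0.5, -3.6]
width: 11.4
gripper_force: 60.9
```

```bash
cat > chk.py <<'E'
from st import *
s,o,Rb=blk();print('block world',o.round(1))
d=grab('wrist');W=cloud(d)
P=(W.reshape(-1,3)-o).reshape(W.shape)
yaw=Rb.as_euler('zyx')[0];P=Ro.from_euler('z',-yaw).apply(P.reshape(-1,3)).reshape(W.shape)  # vertical frame
m=(abs(P[...,0])<60)&(abs(P[...,1])<80)&(P[...,2]>-25)&(P[...,2]<60);Q=P[m]
def pf(k,ax,n):
    q=Q[k];o_=[i for i in range(3) if i!=ax];A=np.c_[q[:,o_],np.ones(len(q))];kk=np.ones(len(q),bool)
    for _ in range(5):
        c=np.linalg.lstsq(A[kk],q[kk,ax],rcond=None)[0];kk=abs(A@c-q[:,ax])<2
    print(n,kk.sum(),'slopes deg',np.degrees(c[:2]).round(2),'off',c[2].round(2))
pf((abs(Q[:,1]+45)<4)&(Q[:,2]<33),1,'end y(x,z)');pf((abs(Q[:,2]-36)<4)&(Q[:,0]<-10),2,'top z(x,y)');pf((abs(Q[:,0]+22)<4)&(Q[:,2]<33),0,'-x face x(y,z)')
t=grab('top');Wt=cloud(t)
z=(Wt[...,2]>10)&(np.hypot(Wt[...,0]-560,Wt[...,1]+260)<95)&(Wt[...,2]<60);print('obstacle px',z.sum())
for n in('top','scene'):
    d=grab(n) if n=='scene' else t;W=cloud(d);P=Rt.inv().apply(W.reshape(-1,3)-to).reshape(W.shape)
    hsv=cv2.cvtColor(d['img'],cv2.COLOR_RGB2HSV);g=(hsv[...,1]>90)&(hsv[...,0]>60)&(hsv[...,0]<100)&(P[...,2]>52)&(P[...,2]<61)&(abs(P[...,0])<90)&(P[...,1]>0)&(P[...,1]<125)
    q=P[g][:,:2].astype(np.float32);print(n,len(q),cv2.minAreaRect(q) if len(q) else 0)
E
python3 chk.py
```

```text
t 41.48 F [ 0.1 -0.5 -3.6] w 11.4 eef [ 591.4 -268.7  171.5] q [ 0.31  0.98 -0.42  1.31  0.83  1.57 -0.03]
block tray xyz [ -59.6 -276.7   92.5] yaw rel 179.69 tilt [0.11 0.95]
block world [ 568.  -271.    92.5]
end y(x,z) 2139 slopes deg [0.11 0.19] off -44.0
top z(x,y) 1791 slopes deg [ 2.54 -0.11] off 35.97
-x face x(y,z) 2009 slopes deg [-0.56  0.05] off -21.55
obstacle px 0
top 802 ((17.956146240234375, 66.15202331542969), (78.45157623291016, 99.5815658569336), 89.46166229248047)
scene 427 ((18.96295928955078, 69.13070678710938), (77.7549819946289, 96.7856216430664), 89.46267700195312)
```

The block is upright to about 0.2° and the spot is free. Lowering.

Call:
{"method": "send_rows", "body": {"series": [[0, [0, 0, -0.4], [0, 0, 0]], [0, [0, 0, -0.5], [0, 0, 0]], [0, [0, 0, -0.35], [0, 0, 0]], [0, [0, 0, -0.18], [0, 0, 0]], [0, [0, 0, 0], [0, 0, 0]]]}}

```text
clock: 42.25
eef_pos: [591.0, -267.8, 84.7]
tool_rot: [-2.486, 0.336, 1.986]
force: [-0.4, 0.1, -3.4]
width: 11.4
gripper_force: 60.9
```

```bash
python3 -c "
from st import *
s,o,Rb=blk();print(o)"
```

```text
t 42.25 F [-0.4  0.1 -3.4] w 11.4 eef [ 591.  -267.8   84.7] q [ 0.3   1.09 -0.4   1.33  0.86  1.47 -0.1 ]
block tray xyz [ -60.  -275.7    5.8] yaw rel 179.82 tilt [0.26 0.96]
[ 567.42067573 -270.05495668    5.79825065]
```

Call:
{"method": "send_rows", "body": {"series": [[0, [0, 0, -0.05], [0, 0, 0]], [0, [0, 0, -0.025], [0, 0, 0]], [0, [0, 0, 0], [0, 0, 0]]]}}

```text
clock: 42.62
eef_pos: [591.7, -267.9, 81.9]
tool_rot: [-2.489, 0.338, 1.985]
force: [0.2, -0.5, -3.8]
width: 11.5
gripper_force: 61.0
```

Call:
{"method": "send_rows", "body": {"series": [[0, [0, 0, -0.02], [0, 0, 0]], [0, [0, 0, 0], [0, 0, 0]]]}}

```text
clock: 42.88
eef_pos: [591.5, -267.9, 80.3]
tool_rot: [-2.488, 0.337, 1.986]
force: [0.1, -1.1, -2.9]
width: 11.4
gripper_force: 61.0
```

Call:
{"method": "send_rows", "body": {"series": [[0, [0, 0, -0.015], [0, 0, 0]], [0, [0, 0, 0], [0, 0, 0]]]}}

```text
clock: 43.12
eef_pos: [591.5, -267.8, 79.3]
tool_rot: [-2.488, 0.337, 1.986]
force: [0.3, 0.6, -4.0]
width: 11.6
gripper_force: 61.0
```

Call:
{"method": "send_rows", "body": {"series": [[0, [0, 0, -0.015], [0, 0, 0]], [0, [0, 0, 0], [0, 0, 0]]]}}

```text
clock: 43.38
eef_pos: [591.5, -267.8, 79.0]
tool_rot: [-2.488, 0.338, 1.986]
force: [-0.2, 0.4, 1.3]
width: 11.3
gripper_force: 61.5
```

Call:
{"method": "send_rows", "body": {"series": [[0, [0, 0, -0.01], [0, 0, 0]], [0, [0, 0, 0], [0, 0, 0]]]}}

```text
clock: 43.62
eef_pos: [591.6, -267.7, 78.9]
tool_rot: [-2.487, 0.338, 1.986]
force: [0.4, 3.4, 5.3]
width: 11.2
gripper_force: 62.1
```

Call:
{"method": "send_rows", "body": {"series": [[30, [0, 0, 0], [0, 0, 0]], [60, [0, 0, 0], [0, 0, 0]], [60, [0, 0, 0], [0, 0, 0]], [60, [0, 0, 0], [0, 0, 0]]]}}

```text
clock: 44.12
eef_pos: [591.4, -267.9, 77.7]
tool_rot: [-2.488, 0.337, 1.986]
force: [0.4, -0.6, -0.3]
width: 60.0
gripper_force: 0.0
```

Call:
{"method": "send_rows", "body": {"series": [[60, [0.09, 0.1, 0.148], [0, 0, 0]], [60, [0.12, 0.134, 0.2], [0, 0, 0]], [60, [0.15, 0.166, 0.247], [0, 0, 0]], [60, [0.15, 0.166, 0.247], [0, 0, 0]], [60, [0.15, 0.166, 0.247], [0, 0, 0]], [60, [0, 0, 0.5], [0, 0, 0]], [60, [0, 0, 0.5], [0, 0, 0]], [60, [0, 0, 0], [0, 0, 0]]]}}

```text
clock: 45.12
eef_pos: [632.3, -224.9, 207.7]
tool_rot: [-2.493, 0.341, 1.982]
force: [-0.3, -0.4, -1.1]
width: 60.4
gripper_force: 0.0
```

```bash
python3 - <<'E'
from st import *
s=sensors.read_state();print(s['eef_pos'],s['width'],s['force'])
d=grab('wrist');t=grab('top');sc=grab('scene')
for n,D in(('wrist',d),('top',t),('scene',sc)):
    W=cloud(D);m=(abs(W[...,0]-560)<110)&(abs(W[...,1]+270)<65)&(W[...,2]>5)&(W[...,2]<112)
    Q=W[m]
    if len(Q)>5: print(n,len(Q),'z',np.percentile(Q[:,2],[2,98]).round(1),'x',np.percentile(Q[:,0],[1,99]).round(1),'y',np.percentile(Q[:,1],[1,99]).round(1))
    P=Rt.inv().apply(W.reshape(-1,3)-to).reshape(W.shape)
    hsv=cv2.cvtColor(D['img'],cv2.COLOR_RGB2HSV);g=(hsv[...,1]>90)&(hsv[...,0]>60)&(hsv[...,0]<100)&(P[...,2]>52)&(P[...,2]<61)&(abs(P[...,0])<90)&(P[...,1]>0)&(P[...,1]<125)
    q=P[g][:,:2].astype(np.float32);print('  stack',len(q),cv2.minAreaRect(q) if len(q) else 0)
i=[cv2.resize(x['img'],(266,200)) for x in(sc,t,d)]
cv2.imwrite('pics/end.png',np.hstack(i)[...,::-1])
E
```

```text
[ 632.27148664 -224.86183993  207.6673683 ] 60.37384132169483 [-0.29129915 -0.43361891 -1.14437365]
wrist 4704 z [  7.6 105.9] x [542.4 615.8] y [-310.5 -220.5]
  stack 0 0
top 53 z [  6.6 110.2] x [587.6 652.5] y [-327.2 -299.9]
  stack 798 ((18.221229553222656, 66.36404418945312), (98.7981185913086, 77.87700653076172), 0.04962839558720589)
scene 733 z [  6.7 107.4] x [543.7 615.1] y [-312.  -219.6]
  stack 488 ((18.664386749267578, 69.56315612792969), (78.51187133789062, 96.36934661865234), 89.51123046875)
```

```bash
python3 - <<'E'
from h import *
# bystanders before/after (top view before = pics/top0.png)
a=cv2.imread('pics/top0.png').astype(int);d=load('top');b=d['img'][...,::-1].astype(int)
for n,(u0,u1,v0,v1) in dict(h1=(140,172,212,240),h2=(258,283,68,98),box=(98,156,162,205),driver=(95,162,88,128),spare=(333,372,220,262),big=(335,402,275,332)).items():
    print(n,np.abs(a-b)[v0:v1,u0:u1].max(-1).mean().round(1))
E
```

```text
h1 5.2
h2 11.8
box 4.9
driver 5.2
spare 93.9
big 11.0
```

```bash
python3 - <<'E'
from h import *
t=load('top');W=cloud(t);print('top z over spare',np.nanmedian(W[225:258,337:368,2]))
a=cv2.imread('pics/scene0.png').astype(int);s=load('scene');b=s['img'][...,::-1].astype(int)
for n,(u0,u1,v0,v1) in dict(spare=(193,233,128,160),h2=(142,178,272,305),big=(218,258,66,130)).items(): print(n,np.abs(a-b)[v0:v1,u0:u1].max(-1).mean().round(1),np.nanmedian(cloud(s)[v0:v1,u0:u1,2]))
hsv=cv2.cvtColor(s['img'],cv2.COLOR_RGB2HSV)
for nm,im in(('0',cv2.cvtColor(cv2.imread('pics/scene0.png'),cv2.COLOR_BGR2HSV)),('1',hsv)):
    for box in((193,233,128,160),(142,178,272,305)):
        u0,u1,v0,v1=box;m=(im[v0:v1,u0:u1,1]>90)&(im[v0:v1,u0:u1,0]>40)&(im[v0:v1,u0:u1,0]<100);y,x=np.nonzero(m);print(nm,len(x),(x.mean()+u0).round(1) if len(x) else 0,(y.mean()+v0).round(1) if len(x) else 0)
E
```

```text
top z over spare 626.5573862015015
spare 38.8 1.8539675884651388
h2 21.2 2.7382399115377325
big 18.5 3.3485149153202087
0 242 215.0 144.5
0 571 159.5 287.5
1 107 216.7 148.8
1 568 159.5 287.5
```

```bash
python3 -c "
from cell import ctrl;print(ctrl.finish_job())"
```

```text
the job is handed in; nothing more can be done
None
```

I handed the job in at about 45 s: the three nuts are in the trough, the five boards pressed hard against both fences, and the block standing upright on the bench to the right of the tray. I didn't get a clear final view of the spare board, because the arm or its shadow partly hid it, but nothing went near it.

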